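Square up a pile of primed drawer fronts

TASK

Take the two primed panels off the sloping drying stands and stack them flat on the panel that already lies in the corner of the L-shaped fence: the plain one first, the one with the cut-out window on top. Push each one right home, so that all three end up snug against both sides of the fence in one square, flush pile. Lay the panels down rather than dropping them, press no harder than needed, and leave the spray gun, tin, tape and sanding block where they stand.

Things in the scene. Friction and masses are not known exactly. Their poses are not given: they have to be found in the camera images.
- jig: fixed plywood board 190 x 112 x 15 mm with an L-shaped steel fence, 12 mm thick, top 67 mm above the bench. Origin on the bench, under the middle of a panel that is home; x along the panels, y across, z up. The long rail's face is at y = -33 mm (full length, no room for a finger between it and a panel at home), the end stop's face at x = 75 mm, spanning y -33 to 23 mm. The +y and -x sides are open
- panel_base: white-primed MDF drawer front, 150 x 66 x 16 mm, about 0.1 kg; origin at the middle of the slab, x along its length, y across its width, z out of a large face. Plain slab; at the start it already lies loose on the jig's board, home against both sides of the fence, its middle 23 mm above the bench, and must be so at the end
- panel_plain: white-primed MDF drawer front, 150 x 66 x 16 mm, about 0.1 kg; origin at the middle of the slab, x along its length, y across its width, z out of a large face. Plain slab; at the start it lies on one of the two stands, tilted 30 degrees, x pointing down the slope and z out of its upper face. It goes second: middle 39 mm above the bench
- panel_window: white-primed MDF drawer front, 150 x 66 x 16 mm, about 0.1 kg; origin at the middle of the slab, x along its length, y across its width, z out of a large face, with a rectangular window of 80 x 30 mm cut through its middle. At the start it lies on the other stand in the same way. It goes on top: middle 55 mm above the bench
- stand_a: fixed grey drying stand, base 140 x 70 x 8 mm, with a sloping steel bar 36 mm wide, 158 mm long, falling 30 degrees along the stand's +x; a 14 mm lip at its low end holds the panel. Origin under the middle of its base, 75 mm below the middle of the bar's upper face. The panel overhangs the bar by 15 mm on either side, where fingers are free
- stand_b: second drying stand, the same as stand_a; which panel lies on which stand's place varies
- gun: spray gun with a white cup on a round bench stand (110 mm across, 250 mm tall); origin under its base. Bystander
- tin: closed metal paint tin, 90 mm across, 110 mm tall; origin under its middle. Bystander
- tape: roll of masking tape lying flat, 100 mm across, 25 mm high; origin under its middle. Bystander
- sander: cork sanding block 110 x 65 x 30 mm; origin under its middle. Bystander
Things that resemble listed ones, but are neither listed nor needed, are in the scene too. Several things have the shape of the jig; the one meant has the colours described above.

How it is judged:
On the way, in this order (a step that is already met when the one before it is completed fails the run):
1. the plain panel lies flat on the panel in the jig (x of panel_plain in the frame of jig between -0.036 and 0.036 m and y of panel_plain in the frame of jig between -0.036 and 0.036 m and z of panel_plain in the frame of jig between 0.035 and 0.043 m and angle between the x axis of panel_plain and the x axis of jig, either way round below 0.3 rad and angle between the z axis of panel_plain and the z axis of jig, either way round below 0.06 rad), for 0.2 s.
2. the windowed panel lies flat on the plain one (x of panel_window in the frame of jig between -0.036 and 0.036 m and y of panel_window in the frame of jig between -0.036 and 0.036 m and z of panel_window in the frame of jig between 0.051 and 0.059 m and angle between the x axis of panel_window and the x axis of jig, either way round below 0.3 rad and angle between the z axis of panel_window and the z axis of jig, either way round below 0.06 rad), for 0.2 s.
At the end, for the whole second after the job is handed in: all three panels lie flat and at rest in the jig, base panel lowest, plain panel on it, windowed panel on top (heights within 3 mm), each snug against both sides of the fence: its middle within 2 mm of the home position along and across the jig, and its length within 1.5 degrees of the jig's (x of panel_base in the frame of jig between -0.002 and 0.002 m and y of panel_base in the frame of jig between -0.002 and 0.002 m and z of panel_base in the frame of jig between 0.02 and 0.026 m and angle between the x axis of each of panel_base, panel_plain, panel_window and the x axis of jig, either way round below 0.026 rad and angle between the z axis of each of panel_base, panel_plain, panel_window and the z axis of jig, either way round below 0.06 rad and linear speed of each of panel_base, panel_plain, panel_window below 0.02 m/s and x of panel_plain in the frame of jig between -0.002 and 0.002 m and y of panel_plain in the frame of jig between -0.002 and 0.002 m and z of panel_plain in the frame of jig between 0.036 and 0.042 m and x of panel_window in the frame of jig between -0.002 and 0.002 m and y of panel_window in the frame of jig between -0.002 and 0.002 m and z of panel_window in the frame of jig between 0.052 and 0.058 m); the robot touches nothing.
It fails at once if the spray gun, tin, tape roll or sanding block is moved more than 20 mm (distance of any of gun, tin, tape, sander from where it was at the start of the episode above 0.02 m).
It fails at once if a panel is dropped (it moves faster than 0.45 m/s, a fall of 10 mm, with no finger on it) ((linear speed of panel_base above 0.45 m/s and contact force between panel_base and the fingers below 0.01 N) or (linear speed of panel_plain above 0.45 m/s and contact force between panel_plain and the fingers below 0.01 N) or (linear speed of panel_window above 0.45 m/s and contact force between panel_window and the fingers below 0.01 N)).
It fails at once if a panel is pressed against the fence or board with more than 100 N (contact force between any of panel_base, panel_plain, panel_window and jig above 100 N).
It fails at once if two panels are pressed together with more than 100 N (contact force between panel_base and panel_plain above 100 N or contact force between panel_plain and panel_window above 100 N).
It also fails if it takes over 72 s, if anything falls off the work surface, if the arm or the gripper's body presses on something with over 40 N, if the wrist force passes 120 N, or if a joint passes its speed limit or range.

ROBOT

A 7-joint arm with a two-finger parallel gripper is mounted at the origin on the work surface. World frame = base frame: x ahead of the robot, y to its left, z up, the work surface at z = 0. Lengths are in m, angles in rad, forces in N, time in s.
With the tool pointing down it reaches from about 0.4 to 0.925 m from the base axis. Payload 4.1 kg.
Tool frame: the origin (TCP) lies midway between the tips of the shut fingers; the grasp point (between the pads) lies 19 mm behind it; z points along the fingers, y is the direction in which the jaws open and shut (so a half turn about z gives the same grasp; the last joint's range is limited). The gripper opens to 85 mm and grips with 20 to 120 N. Pads are 22 mm wide; open, the fingers measure 114 mm over their backs; the gripper's body (76 mm by 85 mm) begins 54 mm behind the grasp point. The pads swing forward as they close: fully open they stand 13 mm farther back than shut.
Start: joints at [-1.27, 0.398, 0.045, 1.537, -0.019, 1.207, -0.051], TCP at [0.253, 0.599, 0.231] pointing down, gripper open.
Joint ranges: [-2.82, 2.82], [-0.49, 2.23], [-1.37, 1.46], [0, 2.46], [-1.36, 4.5], [0.23, 2], [-2.94, 2.94]. Speed limits (rad/s): [2.57, 2.57, 3.14, 3.14, 3.14, 3.14, 3.14].

INTERFACE

Orientations are given as [roll, pitch, yaw] about the fixed x, y, z axes, in that order (R = Rz(yaw) Ry(pitch) Rx(roll)).
In Python, from cell import * gives the robot as it stands. The module is installed in compiled form; this text tells all that it offers.
- The arm moves only by the tool apply_moves, never from a script. Its argument "rows" is one flat list of numbers, 6 for each row, row after row: the shift along the world's x, y, z as a fraction of full scale, then the turn, a rotation vector about the world's x, y, z as a fraction of full scale. In form: [tx, ty, tz, ax, ay, az, tx, ty, tz, ax, ay, az, ...]. A call has exactly 10 rows; each row is the pose to reach, as a shift and turn from the pose commanded when the call began; what a row does not reach only later rows make up. Full scale, the value 1, is 0.3 m for a shift and 45 degrees for a turn. A row lasts 1/12 s, in which the tool goes at most 41.7 mm and 7.16 degrees, less where a joint would pass 70% of its speed; a pose out of reach is approached as far as the arm can. A call with a number of a shift or a turn outside -1 to 1 is refused whole. A call with a gripper value outside its range is refused whole. "hand" is the opening, from 0 (shut) to 1 (fully open), set as the call begins (left out, the last holds). The fingers move at their own pace and stop on an object; "squeeze" is the grip in N (left out, the last holds). Time passes only in rows, so rows that repeat a pose let the fingers close, or fill a call up. It gives the time, the measured TCP pose, the force and the opening at its end, in the units of the state.
- get_obs(): the state, without advancing time (a new reading comes with each control period).
- get_image(name): name is "scene" or "top" or "wrist"; returns a dict with "frame" (480x640x3 uint8, blue, green, red), "fov_y" (degrees; the focal length in pixels is half the picture's height over the tangent of half this angle, whatever the lens; pixels are square), "cx", "cy" (the principal point, pixels), "T" (4x4, takes a point from camera to world coordinates). Camera axes: x right, y up, looking along -z (the intrinsics and any distortion apply to the point x, -y, -z); pixel columns grow to the right and rows downward; lengths in m; the calibration is good to about 2 mm. A picture is of the moment at which its call begins. There is no depth.
- finish_job(): hands the job in, once; it reports no verdict.
The state is a dict: "t": time; "joint_positions": joint angles; "joint_vel": joint speeds; "joint_efforts": joint torques, N m; "ee_pos": TCP position; "tool_rot": TCP orientation; "ft_force": force on the tool from outside, world axes, zero at the start; "ft_torque": the same for the moment, N m; "finger_gap": finger opening in m.
Only numpy, scipy, OpenCV 4.12 (cv2) and the standard library are available. Lean on these libraries where they do the work, as an engineer would, in place of code of your own. Each camera call takes 0.05 s, during which the arm holds its last target.

## Working session

There is one attempt and no reset: what is moved stays moved. The work goes in short steps, Python scripts to look and compute and a tool call to move; the robot and the scene stay as the last step left them, time stands still between calls to the robot, and variables do not carry over. Pictures are saved under pics/ and viewed, and the job is handed in when it is done.

Besides the shell and the picture viewer there is one more tool, called after "Call:" by a JSON object that holds its "method" and its "body", one argument or row to a line. apply_moves: Moves the arm, as the interface text tells. Shift numbers are shares of 0.3 m and turn numbers shares of 45 degrees, none past 1 either way. Its arguments: {"type":"object","properties":{"rows":{"type":"array"},"hand":{"type":"number"},"squeeze":{"type":"number"}},"required":["rows"]}

```bash
mkdir -p pics; ls; cat > h.py <<'E'
from cell import *
import numpy as np, cv2
def snap(n,fn):
    im=get_image(n); cv2.imwrite('pics/'+fn,im['frame']); np.savez('pics/'+fn[:-4]+'.npz',**{k:im[k] for k in im}); return im
E
python3 - <<'E'
from h import *
for n in ['scene','top','wrist']:
    im=snap(n,n+'1.png'); print(n,{k:im[k] for k in im if k!='frame'})
print(get_obs())
E
```

```text
pics
scene {'fov_y': 44.849453786945766, 'cx': 330.16847211765526, 'cy': 244.33102823830308, 'T': array([[ 0.85348816, -0.3224499 ,  0.40937027,  1.13992287],
       [ 0.52104413,  0.540746  , -0.66038381, -1.01788825],
       [-0.00842464,  0.77692974,  0.62953094,  1.04292505],
       [ 0.        ,  0.        ,  0.        ,  1.        ]])}
top {'fov_y': 42.80625526066101, 'cx': 330.1485658736151, 'cy': 242.65363738235473, 'T': array([[ 2.71272399e-03,  9.99237749e-01, -3.89430728e-02,
         4.41282529e-01],
       [-9.99995440e-01,  2.76234716e-03,  1.22049796e-03,
        -1.36128300e-02],
       [ 1.32714192e-03,  3.89395844e-02,  9.99240685e-01,
         1.43052464e+00],
       [ 0.00000000e+00,  0.00000000e+00,  0.00000000e+00,
         1.00000000e+00]])}
wrist {'fov_y': 61.20400990859178, 'cx': 318.52252598727455, 'cy': 248.23842843142873, 'T': array([[ 0.38941117, -0.88608509, -0.25142028,  0.18975527],
       [ 0.92106175,  0.37401507,  0.10843422,  0.62582134],
       [-0.00204697, -0.2737991 ,  0.96178473,  0.37386906],
       [ 0.        ,  0.        ,  0.        ,  1.        ]])}
{'t': 0.15, 'joint_positions': array([-1.26999242,  0.39900761,  0.04504002,  1.53754915, -0.01867279,
        1.20688753, -0.05069223]), 'joint_vel': array([ 0.00152657, -0.00223192, -0.00096815, -0.00380041,  0.00012155,
       -0.00190986,  0.00016065]), 'joint_efforts': array([ 1.72617842e-03, -4.75559592e+01,  1.36680018e+00, -2.54516369e+01,
        1.18086828e-02,  6.43296444e-03,  8.27889863e-06]), 'ee_pos': array([0.25280587, 0.59832588, 0.23052993]), 'tool_rot': array([-3.14016717e+00,  1.25294443e-04,  2.74191851e+00]), 'ft_force': array([-0.50027908, -0.26562792,  0.31169876]), 'ft_torque': array([-0.0028993 ,  0.01480887,  0.02752345]), 'finger_gap': 0.085809128816616}
```

View pics/scene1.png

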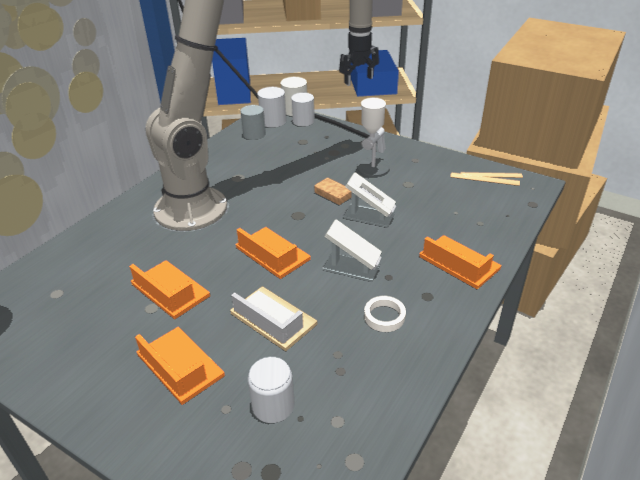

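View pics/top1.png

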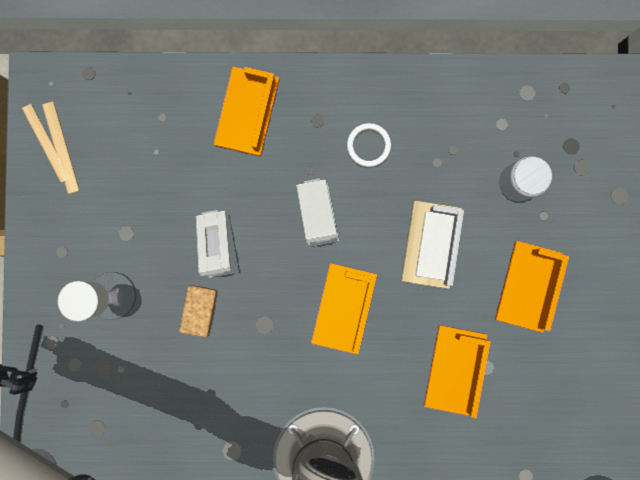

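View pics/wrist1.png

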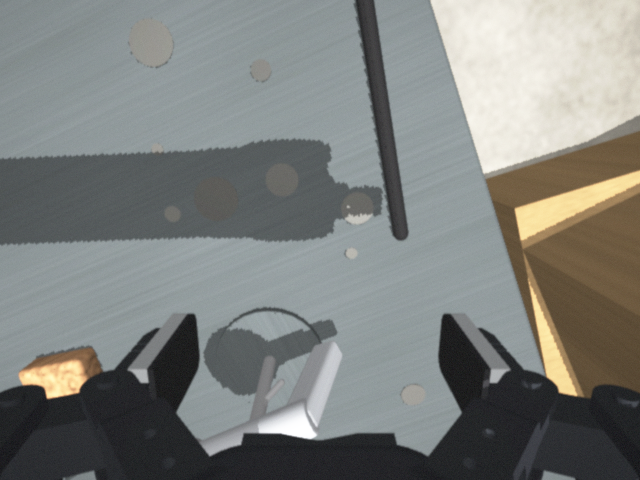

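```bash
python3 - <<'E'
import cv2,numpy as np
a=cv2.imread('pics/top1.png')
c=a[160:310,180:480]; cv2.imwrite('pics/topz1.png',cv2.resize(c[:, :160],None,fx=5,fy=4*1.0,interpolation=cv2.INTER_CUBIC)[:600])
cv2.imwrite('pics/topz2.png',cv2.resize(a[190:300,390:480],None,fx=5,fy=5,interpolation=cv2.INTER_CUBIC))
s=cv2.imread('pics/scene1.png')
cv2.imwrite('pics/scz1.png',cv2.resize(s[165:285,300:420],None,fx=5,fy=5,interpolation=cv2.INTER_CUBIC))
E
```

```text
(no output)
```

View pics/topz1.png

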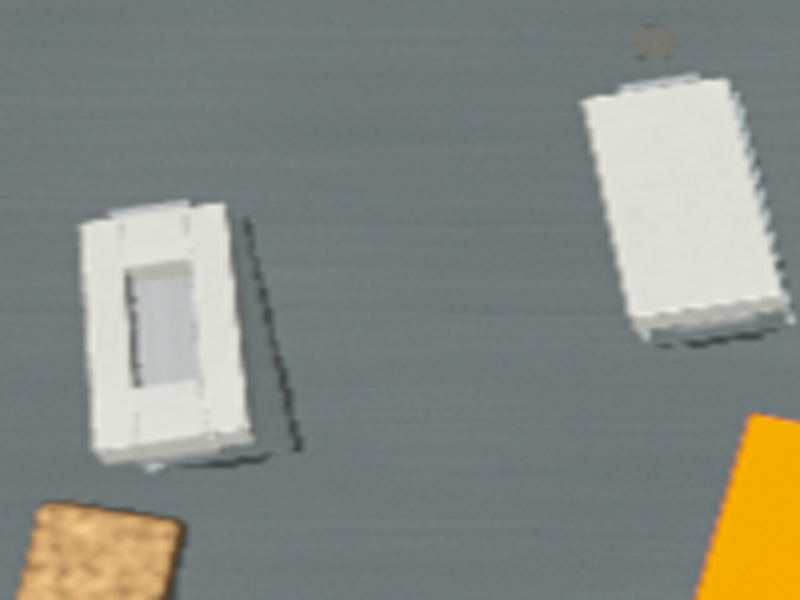

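View pics/topz2.png

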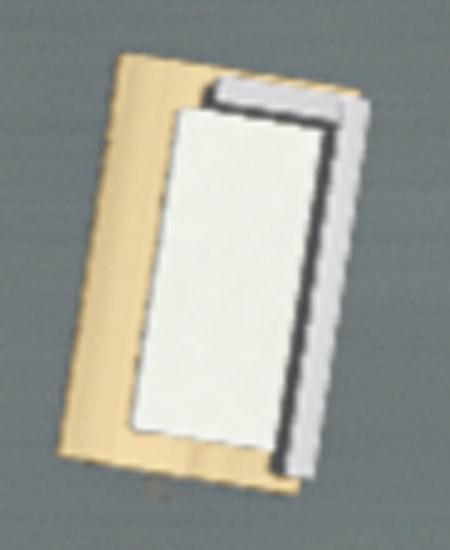

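View pics/scz1.png

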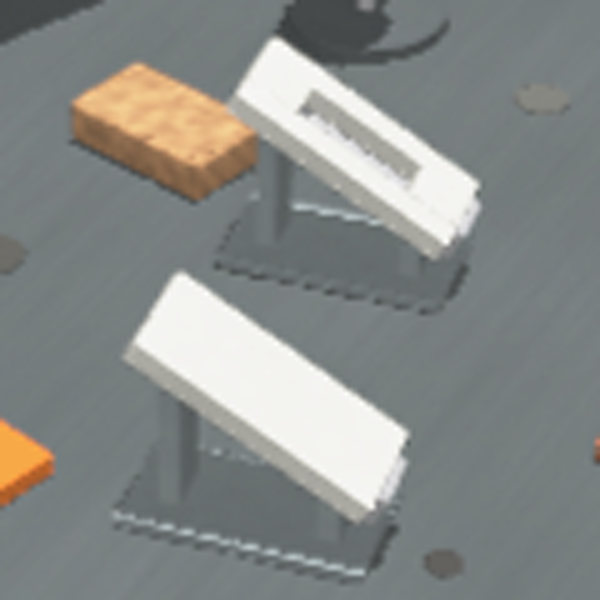

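```bash
cat >> h.py <<'E'
def ray(im,u,v):
    f=240/np.tan(np.radians(float(im['fov_y'])/2)); T=np.array(im['T'])
    d=T[:3,:3]@np.array([(u-im['cx'])/f,-(v-im['cy'])/f,-1.0]); return T[:3,3],d
def onz(im,u,v,z):
    o,d=ray(im,u,v); return o+d*(z-o[2])/d[2]
def proj(im,p):
    f=240/np.tan(np.radians(float(im['fov_y'])/2)); T=np.array(im['T'])
    c=T[:3,:3].T@(np.asarray(p)-T[:3,3]); return np.array([im['cx']+f*c[0]/-c[2],im['cy']-f*c[1]/-c[2]])
def tri(a,pa,b,pb):
    o1,d1=ray(a,*pa);o2,d2=ray(b,*pb); A=np.stack([d1,-d2],1); s=np.linalg.lstsq(A,o2-o1,rcond=None)[0]
    p,q=o1+s[0]*d1,o2+s[1]*d2; return (p+q)/2,np.linalg.norm(p-q)
E
python3 - <<'E'
from h import *
for n in ['top','scene']:
    im=dict(np.load(f'pics/{n}1.npz')); f=im['frame']
    hsv=cv2.cvtColor(f,cv2.COLOR_BGR2HSV)
    for th in (222,):
        m=((f.min(2)>th)).astype(np.uint8)
        cs,_=cv2.findContours(m,cv2.RETR_EXTERNAL,cv2.CHAIN_APPROX_NONE)
        for c in cs:
            if cv2.contourArea(c)>300:
                r=cv2.minAreaRect(c); ap=cv2.approxPolyDP(c,0.04*cv2.arcLength(c,True),True)[:,0]
                print(n,th,cv2.contourArea(c),np.round(r[0],1),np.round(r[1],1),ap.tolist())
    m=cv2.inRange(hsv,(12,40,150),(28,140,255))
    cs,_=cv2.findContours(m,cv2.RETR_EXTERNAL,cv2.CHAIN_APPROX_NONE)
    for c in cs:
        if cv2.contourArea(c)>300: print('ply',cv2.contourArea(c),cv2.approxPolyDP(c,0.03*cv2.arcLength(c,True),True)[:,0].tolist())
E
```

```text
top 222 1108.5 [ 77.5 300.5] [37. 37.] [[73, 282], [62, 290], [59, 306], [67, 317], [82, 319], [94, 310], [96, 296], [87, 284]]
top 222 1660.0 [434.7 245.2] [27.2 64.4] [[427, 212], [417, 274], [443, 279], [452, 216]]
top 222 538.5 [532.5 175. ] [34.  34.4] [[522, 161], [518, 185], [543, 189], [550, 175], [525, 188], [547, 166], [521, 181], [544, 163]]
top 222 1326.5 [368.8 144.2] [41.  41.7] [[364, 124], [351, 133], [349, 151], [356, 161], [375, 164], [386, 156], [389, 139], [377, 125]]
ply 1279.0 [[189, 286], [179, 331], [206, 336], [215, 292]]
ply 1262.5 [[414, 201], [402, 280], [449, 288], [416, 276], [424, 213], [461, 208]]
ply 1784.5 [[22, 107], [77, 191], [53, 102], [42, 104], [52, 144]]
scene 222 978.5 [269.9 374.8] [35.3 39.4] [[278, 358], [256, 362], [250, 379], [285, 384], [257, 390], [285, 385]]
scene 222 895.5 [385.  310.5] [29. 40.] [[365, 306], [368, 318], [383, 325], [405, 313], [398, 300], [386, 296]]
scene 222 867.5 [265.2 306.7] [69.  22.7] [[233, 294], [281, 327], [301, 312], [259, 291], [246, 300]]
scene 222 874.0 [354.8 242.8] [58.5 16.5] [[335, 220], [327, 233], [374, 266], [380, 251]]
scene 222 629.0 [371.8 192.6] [51.9 13.5] [[354, 173], [348, 183], [389, 213], [394, 201]]
ply 734.0 [[230, 310], [284, 348], [316, 321], [263, 286], [245, 298], [303, 312], [284, 343]]
ply 387.5 [[314, 185], [340, 199], [351, 191], [327, 177]]
ply 487.5 [[450, 174], [518, 185], [496, 177], [522, 177]]
ply 1759.0 [[608, 106], [576, 169], [475, 146], [479, 129], [467, 150], [588, 176], [576, 222], [606, 180]]
ply 494.5 [[204, 115], [237, 114], [258, 103], [251, 96], [250, 104], [217, 106], [211, 89]]
ply 690.5 [[343, 83], [337, 70], [251, 78]]
ply 1025.0 [[398, 67], [403, 96], [319, 96], [314, 108], [414, 102]]
ply 5266.5 [[492, 60], [604, 80], [625, 32], [529, 17]]
ply 1392.5 [[348, 23], [246, 17], [217, 34]]
ply 601.5 [[422, 13], [403, 0], [410, 4], [402, 15], [412, 17], [373, 17], [372, 25], [421, 24]]
```

```bash
cat >> h.py <<'E'
from scipy.ndimage import map_coordinates
def quad(im,q,w=4,ch=None):
    g=im['frame'].astype(float); g=g.mean(2) if ch is None else g[...,ch]
    g=cv2.GaussianBlur(g,(0,0),0.7); q=np.asarray(q,float); c=q.mean(0); L=[]
    for i in range(4):
        a,b=q[i],q[(i+1)%4]; t=(b-a)/np.linalg.norm(b-a); n=np.array([t[1],-t[0]]); n*=np.sign(n@(a-c))
        s=np.arange(-w,w+.01,.1); P=[]
        for k in np.linspace(.15,.85,40):
            p=a+k*(b-a)+s[:,None]*n
            v=map_coordinates(g,[p[:,1],p[:,0]],order=1); d=-np.gradient(v); d=np.clip(d,0,None)*np.exp(-(s/(w*.6))**2)
            j=d.argmax(); sl=slice(max(j-10,0),j+11)
            P.append(p[0]+(((s[sl]*d[sl]).sum()/max(d[sl].sum(),1e-9))-s[0])*n)
        vx,vy,x,y=cv2.fitLine(np.array(P,np.float32),cv2.DIST_HUBER,0,.01,.01).ravel(); L.append(np.array([vy,-vx,-(vy*x-vx*y)]))
    r=[]
    for i in range(4):
        p=np.cross(L[i-1],L[i]); r.append(p[:2]/p[2])
    return np.array(r)
E
python3 - <<'E'
from h import *
t=dict(np.load('pics/top1.npz')); s=dict(np.load('pics/scene1.npz'))
# order: lowend-left(+y), lowend-right(-y), high-right, high-left
Q={'base':quad(t,[[426,211.5],[454,215.5],[444,279.5],[416.5,276]],3),
 'plain':quad(t,[[297.5,185],[326,180],[337,235],[306.5,240]],3),
 'win':quad(t,[[196,216],[225,211],[230.5,270],[199,275]],3)}
S={'plain':quad(s,[[381,252],[373,268],[326,235],[336,219]],3),'win':quad(s,[[395,202],[389,216],[347,185],[355,172]],3)}
Q['board']=quad(t,[[414,201],[463,208],[450,288],[402,280]],3)
for k in Q: print(k,np.round(Q[k],1).tolist())
for k in S: print('S',k,np.round(S[k],1).tolist())
def desc(P,n):
    print(n,'mid',np.round(P.mean(0),4),'len',np.round([np.linalg.norm(P[1]-P[0]),np.linalg.norm(P[2]-P[1]),np.linalg.norm(P[3]-P[2]),np.linalg.norm(P[0]-P[3])],4),
     'yaw',np.round(np.degrees([np.arctan2(*(d[1::-1])) for d in (P[0]-P[3],P[1]-P[2])]),2), 'yawY',np.round(np.degrees([np.arctan2(-d[0],d[1]) for d in (P[0]-P[1],P[3]-P[2])]),2))
desc(np.array([onz(t,*p,.031) for p in Q['base']]),'base')
desc(np.array([onz(t,*p,.015) for p in Q['board']]),'board')
for k in ('plain','win'):
    P=np.array([onz(t,*p,z) for p,z in zip(Q[k],[.0515,.0515,.1265,.1265])]); desc(P,k)
    # triangulate; scene order low-left? low end: S[0],S[1]
    for i,(a,b) in enumerate(zip(Q[k],[S[k][0],S[k][1],S[k][2],S[k][3]])):
        p,e=tri(t,a,s,b); print(np.round(p,4),round(e,4))
E
```

```text
base [[426.1000061035156, 211.10000610351562], [454.0, 215.60000610351562], [444.20001220703125, 279.3999938964844], [416.29998779296875, 275.29998779296875]]
plain [[296.70001220703125, 184.6999969482422], [326.0, 178.89999389648438], [336.70001220703125, 234.6999969482422], [305.8999938964844, 239.0]]
win [[195.89999389648438, 215.1999969482422], [224.6999969482422, 210.1999969482422], [229.89999389648438, 270.5], [198.60000610351562, 275.3999938964844]]
board [[414.1000061035156, 200.5], [463.5, 208.10000610351562], [451.0, 288.29998779296875], [401.79998779296875, 280.29998779296875]]
S plain [[382.0, 251.8000030517578], [373.6000061035156, 267.1000061035156], [326.0, 233.6999969482422], [335.5, 218.60000610351562]]
S win [[396.8999938964844, 202.6999969482422], [388.8999938964844, 214.60000610351562], [346.79998779296875, 183.89999389648438], [354.5, 171.39999389648438]]
base mid [ 0.4904 -0.2556  0.031 ] len [0.0649 0.148  0.0641 0.1488] yaw [-8.78 -9.06] yawY [-9.03 -8.3 ]
board mid [ 0.4935 -0.2524  0.015 ] len [0.1158 0.1881 0.115  0.1873] yaw [-8.86 -9.12] yawY [-8.67 -9.08]
plain mid [0.5685 0.0156 0.089 ] len [0.0673 0.1521 0.0662 0.1488] yaw [10.83 10.31] yawY [11.34  8.07]
[0.6285 0.0622 0.0528] 0.0062
[ 0.6403 -0.0045  0.0548] 0.0035
[ 0.5111 -0.0277  0.1275] 0.0049
[0.5011 0.0373 0.1306] 0.0036
win mid [0.4944 0.2433 0.089 ] len [0.0659 0.1569 0.0673 0.1559] yaw [ 9.92 10.48] yawY [10.06  9.08]
[0.5594 0.2901 0.0501] 0.0072
[0.569  0.2237 0.0521] 0.0031
[0.4366 0.201  0.1255] 0.0105
[0.4255 0.2664 0.1288] 0.0092
```

```bash
cat >> h.py <<'E'
from scipy.spatial.transform import Rotation as Ro
def panelR(yaw,tilt): # degrees; panel axes as columns
    return (Ro.from_euler('z',yaw,degrees=True)*Ro.from_euler('y',tilt,degrees=True)).as_matrix()
def toolR(yaw,tilt=0): 
    P=panelR(yaw,tilt); return np.stack([-P[:,0],P[:,1],-P[:,2]],1)
def delta(p,R,p0=None,R0=None):
    o=get_obs(); p0=o['ee_pos'] if p0 is None else p0; R0=Ro.from_euler('xyz',o['tool_rot']).as_matrix() if R0 is None else R0
    rv=Ro.from_matrix(R@R0.T).as_rotvec()
    print('shift',np.round((np.asarray(p)-p0)/.3,4),'turn',np.round(np.degrees(rv)/45,4))
E
python3 - <<'E'
from h import *
t=dict(np.load('pics/top1.npz'))
print('gunbase',onz(t,113,296,0.01),'cup',onz(t,77.5,300.5,.25),'tape',onz(t,369,145,.02),'tin',onz(t,531,176,.11),'sander',onz(t,198,311,.03))
c=np.array([.5685,.0156,.0890]); R=toolR(10.5,30); n=-R[:,2]
delta(c+n*.15,R); print(c+n*.15)
E
```

```text
gunbase [0.37178491 0.48652976 0.01      ] cup [0.37472315 0.4700623  0.25      ] tape [ 0.72322909 -0.10485487  0.02      ] tin [ 0.63859258 -0.45036067  0.11      ] sander [0.33919049 0.28534768 0.03      ]
shift [ 1.2981 -1.8969 -0.0388] turn [0.0748 0.672  0.7245]
[0.64224412 0.02926766 0.21890381]
```

Call:
{"method": "apply_moves", "body": {
  "rows": [0,0,0.13,0,0,0,0,0,0.26,0,0,0,0,0,0.39,0,0,0.05,0,0,0.52,0,0,0.1,0,0,0.62,0,0,0.2,0.07,-0.1,0.64,0,0,0.3,0.14,-0.2,0.64,0,0,0.4,0.21,-0.3,0.64,0,0,0.5,0.28,-0.4,0.64,0,0,0.6,0.35,-0.5,0.64,0,0,0.7245],
  "hand": 1,
  "squeeze": 40
}}

```text
t: 0.98
ee_pos: [0.3587, 0.4471, 0.4231]
tool_rot: [-3.141, -0.0, -2.968]
ft_force: [0.8, 0.8, 0.4]
finger_gap: 0.0853
```

Call:
{"method": "apply_moves", "body": {
  "rows": [0.07,-0.1,0,0,0,0,0.14,-0.2,0,0,0,0,0.21,-0.3,0,0,0,0,0.28,-0.4,0,-0.015,0.08,0,0.36,-0.5,0,-0.03,0.16,0,0.44,-0.6,0,-0.045,0.245,0,0.52,-0.7,0,-0.06,0.33,0,0.62,-0.8,0,-0.08,0.435,0,0.72,-0.9,0,-0.1,0.545,0,0.82,-1,-0.05,-0.1215,0.6555,0]
}}

```text
t: 1.82
ee_pos: [0.5708, 0.1706, 0.4116]
tool_rot: [-3.13, -0.404, -2.982]
ft_force: [0.4, 0.6, -3.7]
finger_gap: 0.0856
```

```bash
python3 - <<'E'
from h import *
snap('wrist','w2.png'); o=get_obs(); print(o['ee_pos'],o['tool_rot'],o['t'],o['joint_positions'])
c=np.array([.5685,.0156,.0890]); R=toolR(10.5,30); n=-R[:,2]
delta(c+n*.15,R)
E
```

```text
[0.56921654 0.17288342 0.41671043] [-3.14072462 -0.39714151 -2.97140537] 1.8667 [-0.2743838   0.4917025  -0.10016997  1.05520008 -0.03230307  1.98634625
  1.36186952]
shift [ 0.2434 -0.4787 -0.6594] turn [-0.0273  0.1587  0.0161]
```

View pics/w2.png

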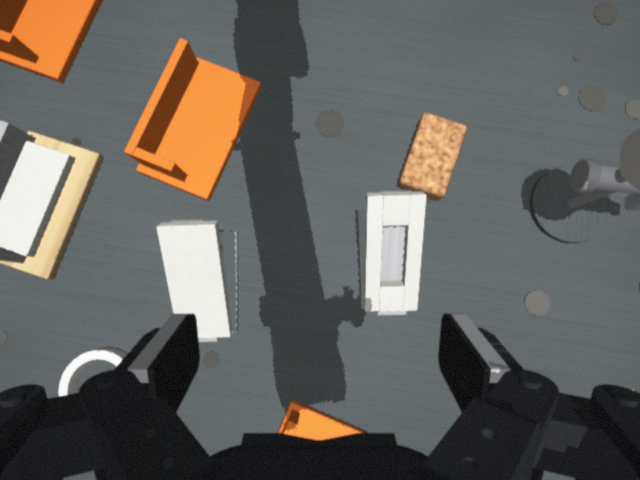

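Call:
{"method": "apply_moves", "body": {
  "rows": [0.03,-0.06,-0.08,0,0,0,0.06,-0.12,-0.165,0,0,0,0.09,-0.18,-0.25,0,0,0,0.12,-0.24,-0.33,0,0.02,0,0.15,-0.3,-0.41,0,0.04,0,0.18,-0.36,-0.5,-0.01,0.08,0,0.21,-0.42,-0.58,-0.02,0.12,0.01,0.2434,-0.4787,-0.6594,-0.0273,0.1587,0.0161,0.2434,-0.4787,-0.6594,-0.0273,0.1587,0.0161,0.2434,-0.4787,-0.6594,-0.0273,0.1587,0.0161]
}}

```text
t: 2.7
ee_pos: [0.6384, 0.0336, 0.2204]
tool_rot: [3.142, -0.522, -2.954]
ft_force: [-0.0, 0.7, 2.0]
finger_gap: 0.0852
```

```bash
python3 - <<'E'
from h import *
snap('wrist','w3.png'); o=get_obs(); print(o['ee_pos'],o['tool_rot'],o['t'],o['joint_positions'])
c=np.array([.5685,.0156,.0890]); R=toolR(10.5,30); n=-R[:,2]
delta(c+n*.15,R)
E
```

```text
[0.63893382 0.03508693 0.22259447] [ 3.14037903 -0.51854378 -2.95142777] 2.75 [-0.11842657  0.72406533 -0.03173402  1.12619682  0.04200581  1.80980653
  1.61199255]
shift [ 0.011  -0.0194 -0.0123] turn [-0.0025  0.0061 -0.008 ]
```

View pics/w3.png

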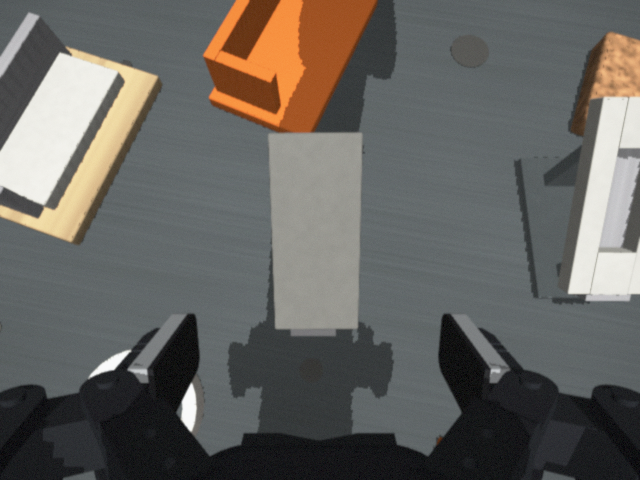

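```bash
cat >> h.py <<'E'
def pnp(im,q,L=.150,W=.066):
    # q order: +x+y, +x-y, -x-y, -x+y corners of upper face -> face middle & axes in world
    f=240/np.tan(np.radians(float(im['fov_y'])/2)); K=np.array([[f,0,im['cx']],[0,f,im['cy']],[0,0,1]])
    ob=np.array([[L,W,0],[L,-W,0],[-L,-W,0],[-L,W,0]])/2
    ok,r,t=cv2.solvePnP(ob,np.asarray(q,float),K,None,flags=cv2.SOLVEPNP_ITERATIVE)
    e=np.abs(cv2.projectPoints(ob,r,t,K,None)[0][:,0]-q).max()
    F=np.diag([1,-1,-1]); T=np.array(im['T']); R=T[:3,:3]@F@cv2.Rodrigues(r)[0]; p=T[:3,:3]@F@t.ravel()+T[:3,3]
    return p,R,e
def onplane(im,u,v,p,n):
    o,d=ray(im,u,v); return o+d*((p-o)@n)/(d@n)
def rep(p,R): print('mid',np.round(p,4),'yaw',round(np.degrees(np.arctan2(R[1,0],R[0,0])),2),'tilt',round(np.degrees(np.arcsin(-R[2,0])),2),'roll',round(np.degrees(np.arcsin(R[2,1])),2))
E
python3 - <<'E'
from h import *
w=dict(np.load('pics/w3.npz'))
# wrist image: low end at bottom; +y is to the right
q=quad(w,[[358,328],[275,328],[270,133],[362,133]],5); print(np.round(q,1).tolist())
p,R,e=pnp(w,q); rep(p,R); print(e)
n=panelR(10.5,30)[:,2]
for d in (0,):
    P=np.array([onplane(w,*a,p,n) for a in q]); print(np.round(P,4),np.round(P.mean(0),4),[np.linalg.norm(P[i]-P[(i+1)%4]).round(4) for i in range(4)])
q=quad(w,[[5,190],[68,214],[0,0],[0,0]],4) if 0 else None
E
```

```text
[[357.70001220703125, 328.0], [274.8999938964844, 328.20001220703125], [268.70001220703125, 132.89999389648438], [362.0, 132.6999969482422]]
mid [0.569  0.0185 0.0854] yaw 10.93 tilt 28.28 roll 0.14
0.0869367400262604
[[ 0.6275  0.0637  0.0474]
 [ 0.64   -0.0017  0.0472]
 [ 0.5114 -0.026   0.1228]
 [ 0.4992  0.0384  0.1229]] [0.5695 0.0186 0.0851] [np.float64(0.0666), np.float64(0.1511), np.float64(0.0655), np.float64(0.151)]
```

```bash
python3 - <<'E'
from h import *
c=np.array([.5688,.0178,.0870]); R=toolR(10.7,30); n=-R[:,2]
delta(c-n*.019,R); delta(c+n*.04,R); print(get_obs()['t'])
E
```

```text
shift [-0.2649 -0.0635 -0.5068] turn [-0.0025  0.0061 -0.0036]
shift [-0.1683 -0.0452 -0.3365] turn [-0.0025  0.0061 -0.0036]
2.75
```

Call:
{"method": "apply_moves", "body": {
  "rows": [-0.04,-0.012,-0.09,-0.0025,0.0061,-0.0036,-0.09,-0.025,-0.18,-0.0025,0.0061,-0.0036,-0.13,-0.036,-0.26,-0.0025,0.0061,-0.0036,-0.168,-0.045,-0.3365,-0.0025,0.0061,-0.0036,-0.19,-0.0495,-0.375,-0.0025,0.0061,-0.0036,-0.215,-0.054,-0.42,-0.0025,0.0061,-0.0036,-0.24,-0.059,-0.463,-0.0025,0.0061,-0.0036,-0.2649,-0.0635,-0.5068,-0.0025,0.0061,-0.0036,-0.2649,-0.0635,-0.5068,-0.0025,0.0061,-0.0036,-0.2649,-0.0635,-0.5068,-0.0025,0.0061,-0.0036]
}}

```text
t: 3.58
ee_pos: [0.5603, 0.0166, 0.0724]
tool_rot: [-3.141, -0.52, -2.954]
ft_force: [0.5, 0.5, -0.4]
finger_gap: 0.0855
```

```bash
python3 - <<'E'
from h import *
c=np.array([.5688,.0178,.0870]); R=toolR(10.7,30); n=-R[:,2]
o=get_obs(); delta(c-n*.019,R); print(o['ft_force'],(o['ee_pos']-c)@n)
snap('wrist','w4.png');snap('scene','s4.png')
s=cv2.imread('pics/s4.png'); cv2.imwrite('pics/s4z.png',cv2.resize(s[130:290,290:450],None,fx=3.7,fy=3.7,interpolation=cv2.INTER_CUBIC))
E
```

```text
shift [-0.0027 -0.0018 -0.0063] turn [-0.0005  0.0041 -0.0016]
[ 0.5050325   0.53981508 -0.35485373] -0.01691783333675467
```

View pics/w4.png

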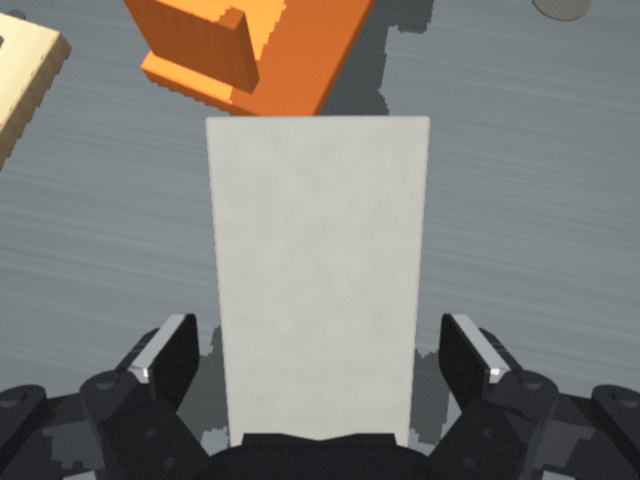

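View pics/s4z.png

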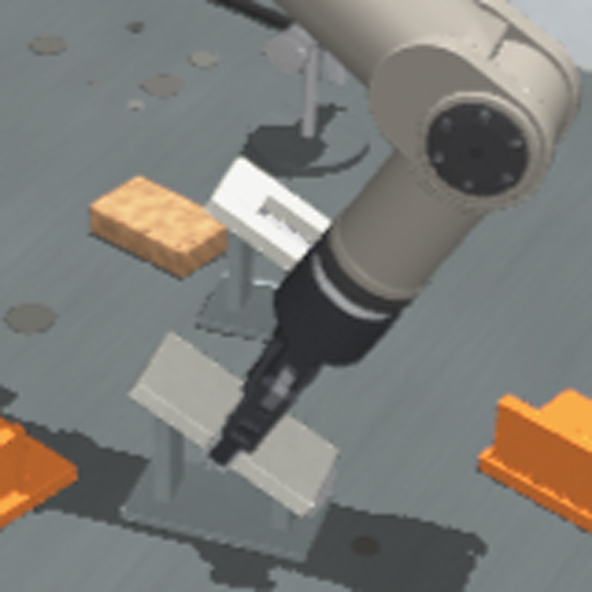

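```bash
python3 - <<'E'
from h import *
s=dict(np.load('pics/s4.npz')); c=np.array([.5688,.0178,.0870]); P=panelR(10.7,30)
for uv in ((208,455),(218,466),(228,462)):
  u,v=290+uv[0]/3.7,130+uv[1]/3.7
  for l in (.043,.057):
    x=onplane(s,u,v,c-l*P[:,1],P[:,1]); print(uv,l,np.round(P.T@(x-c),4))
f=cv2.resize(s['frame'][225:275,325:390],None,fx=10,fy=10,interpolation=cv2.INTER_CUBIC); cv2.imwrite('pics/s4zz.png',f)
E
```

```text
(208, 455) 0.043 [-0.0042 -0.043  -0.0011]
(208, 455) 0.057 [-0.0062 -0.057   0.012 ]
(218, 466) 0.043 [ 0.0061 -0.043  -0.0042]
(218, 466) 0.057 [ 0.004 -0.057  0.009]
(228, 462) 0.043 [ 0.0095 -0.043   0.0044]
(228, 462) 0.057 [ 0.0073 -0.057   0.0174]
```

View pics/s4zz.png

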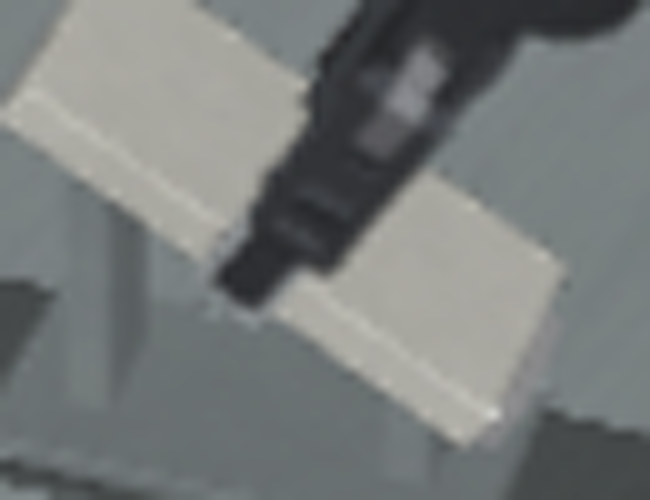

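Call:
{"method": "apply_moves", "body": {
  "rows": [-0.0027,-0.0018,-0.0063,0,0.004,0,-0.0027,-0.0018,-0.0063,0,0.004,0,-0.0027,-0.0018,-0.0063,0,0.004,0,-0.0027,-0.0018,-0.0063,0,0.004,0,-0.0027,-0.0018,-0.0063,0,0.004,0,-0.0027,-0.0018,-0.0063,0,0.004,0,-0.0027,-0.0018,-0.0063,0,0.004,0,-0.0027,-0.0018,-0.0063,0,0.004,0,-0.0027,-0.0018,-0.0063,0,0.004,0,-0.0027,-0.0018,-0.0063,0,0.004,0],
  "hand": 0,
  "squeeze": 40
}}

```text
t: 4.52
ee_pos: [0.56, 0.0149, 0.0697]
tool_rot: [3.142, -0.524, -2.955]
ft_force: [1.8, 0.8, 5.6]
finger_gap: 0.0651
```

```bash
python3 - <<'E'
from h import *
s=snap('scene','s5.png'); o=get_obs(); print(o['finger_gap'],o['ee_pos'],o['ft_force'])
f=cv2.resize(s['frame'][225:275,325:390],None,fx=10,fy=10,interpolation=cv2.INTER_CUBIC); cv2.imwrite('pics/s5zz.png',f)
E
```

```text
0.06514118373369754 [0.55998296 0.01498748 0.0696836 ] [1.66279857 0.7086535  4.81162299]
```

View pics/s5zz.png

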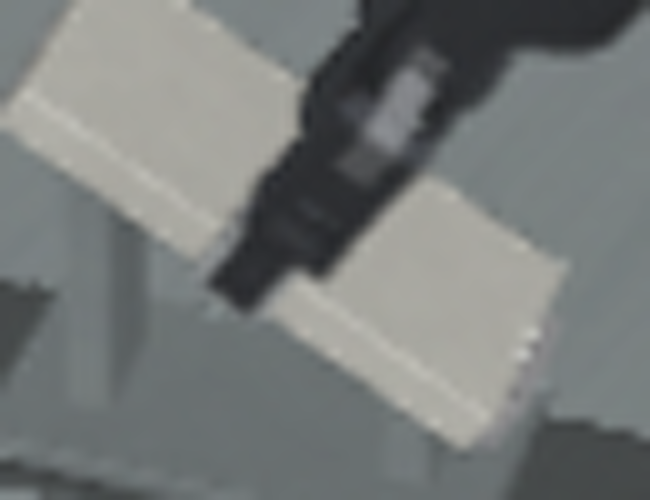

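```bash
python3 - <<'E'
from h import *
s=dict(np.load('pics/s5.npz')); c=np.array([.5688,.0178,.0870]); P=panelR(10.7,30);o=get_obs()
print('panel mid face rel tcp',P.T@(c-o['ee_pos']))
for l in (.033,.040,.047): print(P.T@(onplane(s,349,255.7,c-l*P[:,1],P[:,1])-c))
delta([.5,-.06,.3],toolR(-8.9,0))
E
```

```text
panel mid face rel tcp [-0.00070295  0.00112659  0.01958941]
[ 0.00737114 -0.033      -0.01271506]
[ 0.0063067 -0.04      -0.0061367]
[ 0.00524227 -0.047       0.00044166]
shift [-0.1999 -0.25    0.7677] turn [ 0.0102 -0.6702 -0.4251]
```

Call:
{"method": "apply_moves", "body": {
  "rows": [0.02,0.004,0.035,0,0,0,0.05,0.01,0.09,0,0,0,0.09,0.018,0.165,0,0,0,0.1,0,0.27,0,-0.05,-0.03,0.07,-0.04,0.38,0.001,-0.15,-0.09,0.03,-0.08,0.48,0.003,-0.26,-0.16,-0.03,-0.12,0.57,0.005,-0.36,-0.23,-0.09,-0.17,0.65,0.007,-0.47,-0.3,-0.15,-0.21,0.72,0.009,-0.57,-0.36,-0.2,-0.25,0.767,0.01,-0.67,-0.425]
}}

```text
t: 5.4
ee_pos: [0.4984, -0.0621, 0.3016]
tool_rot: [3.141, 0.004, 2.982]
ft_force: [-0.0, 0.2, -0.7]
finger_gap: 0.0648
```

```bash
python3 - <<'E'
from h import *
snap('wrist','w6.png'); o=get_obs(); print(o['finger_gap'],o['ee_pos'],o['tool_rot'],o['ft_force'])
delta([.5,-.06,.3],toolR(-8.9,0))
E
```

```text
0.06498044985806405 [ 0.49360268 -0.0659799   0.30437256] [-3.14017588  0.00662317  2.97482582] [-9.98192177 -2.93136215 -1.20957327]
shift [ 0.0213  0.0199 -0.0146] turn [0.0031 0.008  0.0146]
```

View pics/w6.png

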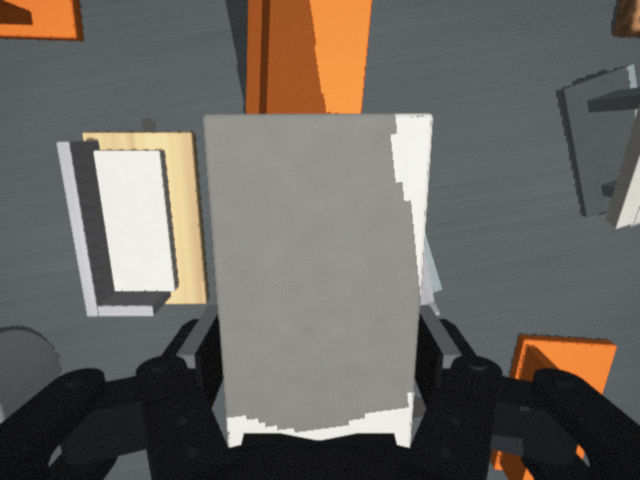

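```bash
python3 - <<'E'
from h import *
w=dict(np.load('pics/w6.npz'))
q=quad(w,[[175.5,291],[113,292],[94,150.5],[164,150]],4); print(np.round(q,1).tolist())
P=np.array([onz(w,*a,.031) for a in q]); print(np.round(P,4).tolist(),'mid',P.mean(0),[np.linalg.norm(P[i]-P[(i+1)%4]).round(4) for i in range(4)])
for d in (P[0]-P[3],P[1]-P[2]): print(np.degrees(np.arctan2(d[1],d[0])))
p,R,e=pnp(w,q); rep(p,R); print(e)
# fence top: outer rail edge, z=.067
for uv in ((57,142),(71,141),(88,316),(153,315)): print(uv,onz(w,*uv,.067))
# held panel face corners
q=quad(w,[[411,445],[229,445],[205,115],[432,115]],4); print(np.round(q,1).tolist())
p,R,e=pnp(w,q); rep(p,R); print(e); print(get_obs()['ee_pos'], w['T'][:3,3])
E
```

```text
[[175.10000610351562, 290.79998779296875], [113.5, 291.0], [93.5, 150.5], [160.8000030517578, 150.39999389648438]]
[[0.5711, -0.2325, 0.031], [0.5606, -0.2991, 0.031], [0.413, -0.2741, 0.031], [0.4235, -0.2082, 0.031]] mid [ 0.49204457 -0.25348343  0.031     ] [np.float64(0.0674), np.float64(0.1497), np.float64(0.0667), np.float64(0.1496)]
-9.353303789989202
-9.615959819015128
mid [ 0.4922 -0.2539  0.0299] yaw -9.4 tilt -0.21 roll -2.05
0.27230534642188786
(57, 142) [ 0.40203212 -0.28482375  0.067     ]
(71, 141) [ 0.40320375 -0.27208472  0.067     ]
(88, 316) [ 0.57146932 -0.31126839  0.067     ]
(153, 315) [ 0.58092619 -0.24560811  0.067     ]
[[410.29998779296875, 445.20001220703125], [228.39999389648438, 444.29998779296875], [203.8000030517578, 115.0], [432.29998779296875, 114.30000305175781]]
mid [ 0.4973 -0.0614  0.3064] yaw -8.94 tilt 12.77 roll 0.45
19.834858068419095
[ 0.49360268 -0.0659799   0.30437256] [ 0.43005636 -0.05061073  0.44479844]
```

```bash
cat >> h.py <<'E'
JP=np.array([.4915,-.2543,0]); JY=-9.1
JR=panelR(JY,0)
def jw(x,y,z): return JP+JR@np.array([x,y,z])
def wj(p): return JR.T@(np.asarray(p)-JP)
E
python3 - <<'E'
from h import *
w=dict(np.load('pics/w6.npz')); f=240/np.tan(np.radians(float(w['fov_y'])/2))
for a,b in (((203.8,115),(432.3,114.3)),((228.4,444.3),(410.3,445))):
    print(np.linalg.norm(np.subtract(a,b)))
a,b=np.array([203.8,115]),np.array([432.3,114.3]); d=.066*f/np.linalg.norm(a-b); m=(a+b)/2; o,r=ray(w,*m); p=o+r*d; print('far end mid',p, 'rel tcp',panelR(-8.9,0).T@(p-get_obs()['ee_pos']))
# panel mid face rel tcp in tool panel axes: (-.7,+1.1,19.6) mm
off=np.array([-.0007,.0011,0])
R=toolR(JY)
t1=jw(-.008,.022,.12)-JR@off; delta(t1,R); print(t1,wj(t1))
E
```

```text
228.50107220755004
181.90134688891118
far end mid [ 0.42558488 -0.05004328  0.32148608] rel tcp [-0.06966442  0.00522168  0.01711352]
shift [-0.02   -0.5551 -0.6146] turn [0.0031 0.008  0.0101]
[ 0.48759738 -0.2325085   0.12      ] [-0.0073  0.0209  0.12  ]
```

Call:
{"method": "apply_moves", "body": {
  "rows": [0,-0.07,-0.05,0.003,0.008,0.01,0,-0.16,-0.1,0.003,0.008,0.01,0,-0.25,-0.15,0.003,0.008,0.01,0,-0.34,-0.22,0.003,0.008,0.01,-0.01,-0.43,-0.3,0.003,0.008,0.01,-0.015,-0.51,-0.4,0.003,0.008,0.01,-0.02,-0.555,-0.5,0.003,0.008,0.01,-0.02,-0.555,-0.58,0.003,0.008,0.01,-0.02,-0.555,-0.6146,0.003,0.008,0.01,-0.02,-0.555,-0.6146,0.003,0.008,0.01]
}}

```text
t: 6.28
ee_pos: [0.4908, -0.2259, 0.1116]
tool_rot: [3.139, -0.016, 2.994]
ft_force: [0.5, 0.1, -1.8]
finger_gap: 0.0652
```

```bash
python3 - <<'E'
from h import *
s=snap('scene','s7.png'); o=get_obs(); print(o['finger_gap'],o['ee_pos'],o['tool_rot'],o['ft_force'],wj(o['ee_pos']))
off=np.array([-.0007,.0011,0])
delta(jw(-.008,.022,.036)-JR@off,toolR(JY))
cv2.imwrite('pics/s7z.png',cv2.resize(s['frame'][200:350,190:340],None,fx=4,fy=4,interpolation=cv2.INTER_CUBIC))
E
```

```text
0.06496567237936754 [ 0.49255393 -0.22612087  0.11363081] [ 3.13987595 -0.01161653  2.99488537] [-0.23500048 -0.43066355 -1.61292222] [-0.00341609  0.02799115  0.11363081]
shift [-0.0165 -0.0213 -0.2588] turn [-0.0044 -0.0143 -0.0154]
```

View pics/s7z.png

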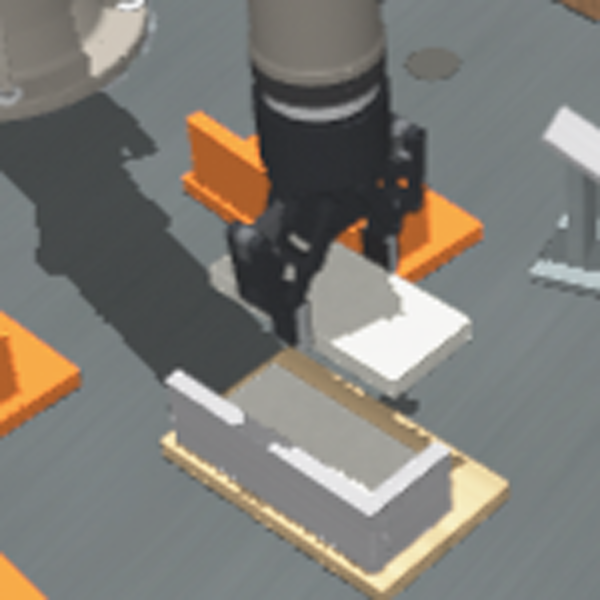

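Call:
{"method": "apply_moves", "body": {
  "rows": [-0.0165,-0.0213,-0.03,-0.0044,-0.0143,-0.0154,-0.0165,-0.0213,-0.06,-0.0044,-0.0143,-0.0154,-0.0165,-0.0213,-0.09,-0.0044,-0.0143,-0.0154,-0.0165,-0.0213,-0.12,-0.0044,-0.0143,-0.0154,-0.0165,-0.0213,-0.15,-0.0044,-0.0143,-0.0154,-0.0165,-0.0213,-0.18,-0.0044,-0.0143,-0.0154,-0.0165,-0.0213,-0.21,-0.0044,-0.0143,-0.0154,-0.0165,-0.0213,-0.24,-0.0044,-0.0143,-0.0154,-0.0165,-0.0213,-0.2588,-0.0044,-0.0143,-0.0154,-0.0165,-0.0213,-0.2588,-0.0044,-0.0143,-0.0154]
}}

```text
t: 7.17
ee_pos: [0.4869, -0.2329, 0.0351]
tool_rot: [-3.141, -0.0, 2.982]
ft_force: [0.7, 0.6, -0.6]
finger_gap: 0.065
```

```bash
python3 - <<'E'
from h import *
get_image('top');s=snap('scene','s8.png'); o=get_obs(); print(o['finger_gap'],o['ee_pos'],o['tool_rot'],o['ft_force'],wj(o['ee_pos']))
off=np.array([-.0007,.0011,0])
delta(jw(-.008,.022,.0274)-JR@off,toolR(JY))
cv2.imwrite('pics/s8z.png',cv2.resize(s['frame'][220:350,190:340],None,fx=4,fy=4,interpolation=cv2.INTER_CUBIC))
E
```

```text
0.06508906664963002 [ 0.4879347  -0.23344047  0.03652015] [-3.14081379e+00  2.40029548e-03  2.98167491e+00] [-0.16094632 -0.11731028 -1.33001636] [-0.00681953  0.02003311  0.03652015]
shift [-0.0011  0.0031 -0.0304] turn [0.0015 0.0029 0.0014]
```

View pics/s8z.png

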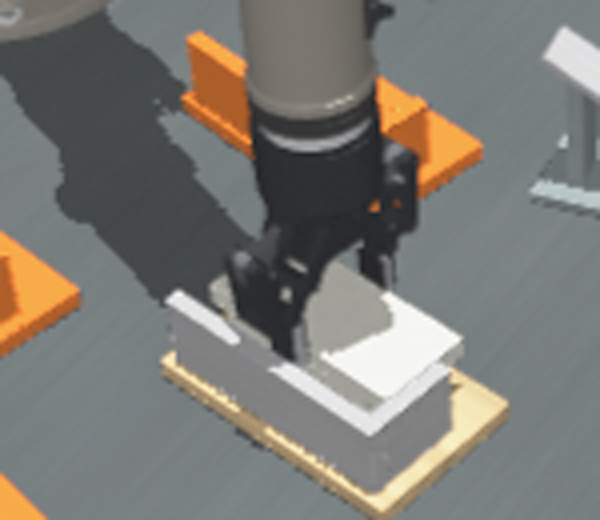

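Call:
{"method": "apply_moves", "body": {
  "rows": [-0.001,0.003,-0.003,0,0,0,-0.001,0.003,-0.006,0,0,0,-0.001,0.003,-0.009,0,0,0,-0.001,0.003,-0.012,0,0,0,-0.001,0.003,-0.015,0,0,0,-0.001,0.003,-0.018,0,0,0,-0.001,0.003,-0.021,0,0,0,-0.001,0.003,-0.023,0,0,0,-0.001,0.003,-0.023,0,0,0,-0.001,0.003,-0.023,0,0,0]
}}

```text
t: 8.1
ee_pos: [0.4877, -0.2325, 0.0298]
tool_rot: [-3.141, 0.003, 2.982]
ft_force: [-0.1, -0.1, -1.7]
finger_gap: 0.0647
```

Call:
{"method": "apply_moves", "body": {
  "rows": [0,0,-0.0015,0,0,0,0,0,-0.003,0,0,0,0,0,-0.0045,0,0,0,0,0,-0.006,0,0,0,0,0,-0.0075,0,0,0,0,0,-0.0085,0,0,0,0,0,-0.0085,0,0,0,0,0,-0.0085,0,0,0,0,0,-0.0085,0,0,0,0,0,-0.0085,0,0,0]
}}

```text
t: 8.93
ee_pos: [0.4877, -0.2325, 0.0273]
tool_rot: [-3.141, 0.003, 2.982]
ft_force: [-1.0, -0.4, -1.4]
finger_gap: 0.0648
```

Call:
{"method": "apply_moves", "body": {
  "rows": [0,0,-0.0015,0,0,0,0,0,-0.003,0,0,0,0,0,-0.0045,0,0,0,0,0,-0.0055,0,0,0,0,0,-0.0065,0,0,0,0,0,-0.0065,0,0,0,0,0,-0.0065,0,0,0,0,0,-0.0065,0,0,0,0,0,-0.0065,0,0,0,0,0,-0.0065,0,0,0]
}}

```text
t: 9.77
ee_pos: [0.4877, -0.2325, 0.0254]
tool_rot: [-3.141, 0.003, 2.982]
ft_force: [0.4, 0.3, -0.4]
finger_gap: 0.0648
```

```bash
python3 - <<'E'
from h import *
s=snap('scene','s9.png'); snap('wrist','w9.png'); o=get_obs(); print(o['finger_gap'],o['ee_pos'],o['ft_force'],o['ft_torque'],wj(o['ee_pos']))
cv2.imwrite('pics/s9z.png',cv2.resize(s['frame'][270:350,220:320],None,fx=7,fy=7,interpolation=cv2.INTER_CUBIC))
E
```

```text
0.06512887206929024 [ 0.48771683 -0.23253363  0.02538909] [-0.36689654 -0.28030861 -2.09075445] [-0.0194139  -0.0126904  -0.03870883] [-0.00717808  0.02089407  0.02538909]
```

View pics/s9z.png

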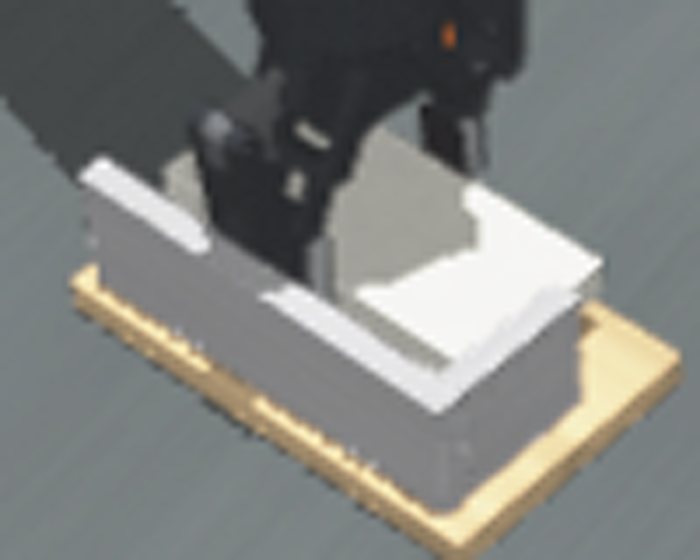

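View pics/w9.png

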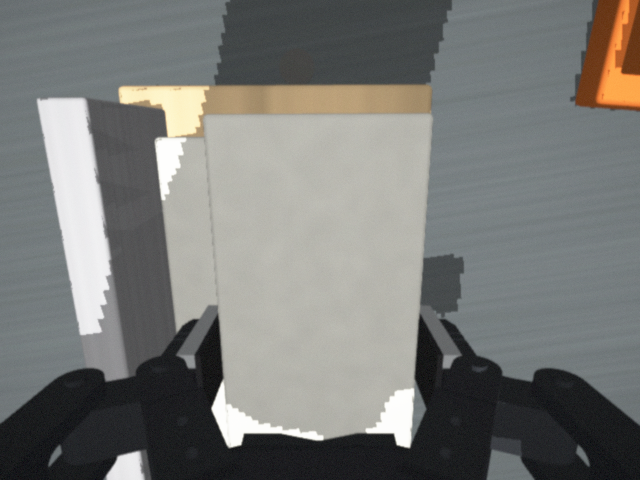

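Call:
{"method": "apply_moves", "body": {
  "rows": [0,0,-0.0015,0,0,0,0,0,-0.003,0,0,0,0,0,-0.0045,0,0,0,0,0,-0.0055,0,0,0,0,0,-0.0065,0,0,0,0,0,-0.0075,0,0,0,0,0,-0.0075,0,0,0,0,0,-0.0075,0,0,0,0,0,-0.0075,0,0,0,0,0,-0.0075,0,0,0]
}}

```text
t: 10.7
ee_pos: [0.4878, -0.2325, 0.0249]
tool_rot: [-3.141, 0.003, 2.982]
ft_force: [-5.2, 1.7, 13.6]
finger_gap: 0.0651
```

Call:
{"method": "apply_moves", "body": {
  "rows": [0,0,0.003,0,0,0,0,0,0.003,0,0,0,0,0,0.003,0,0,0,0,0,0.003,0,0,0,0,0,0.003,0,0,0,0,0,0.003,0,0,0,0,0,0.003,0,0,0,0,0,0.003,0,0,0,0,0,0.003,0,0,0,0,0,0.003,0,0,0],
  "hand": 0.88
}}

```text
t: 11.53
ee_pos: [0.4877, -0.2325, 0.024]
tool_rot: [-3.141, 0.003, 2.982]
ft_force: [0.4, -0.3, -0.0]
finger_gap: 0.0748
```

```bash
python3 - <<'E'
from h import *
w=snap('wrist','w10.png'); s=snap('scene','s10.png');o=get_obs(); print(o['finger_gap'],o['ee_pos'],o['ft_force'],wj(o['ee_pos']))
cv2.imwrite('pics/s10z.png',cv2.resize(s['frame'][270:350,220:320],None,fx=7,fy=7,interpolation=cv2.INTER_CUBIC))
E
```

```text
0.07514619093989094 [ 0.48766804 -0.23253656  0.02400321] [-0.13345568  0.99375485 -0.18627204] [-0.00722579  0.02088347  0.02400321]
```

View pics/w10.png

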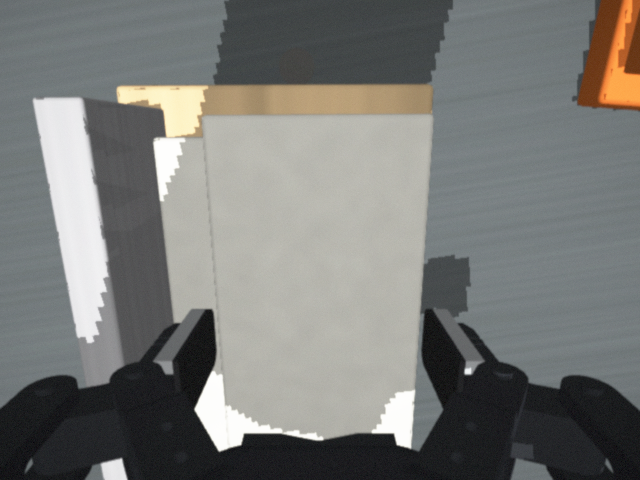

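View pics/s10z.png

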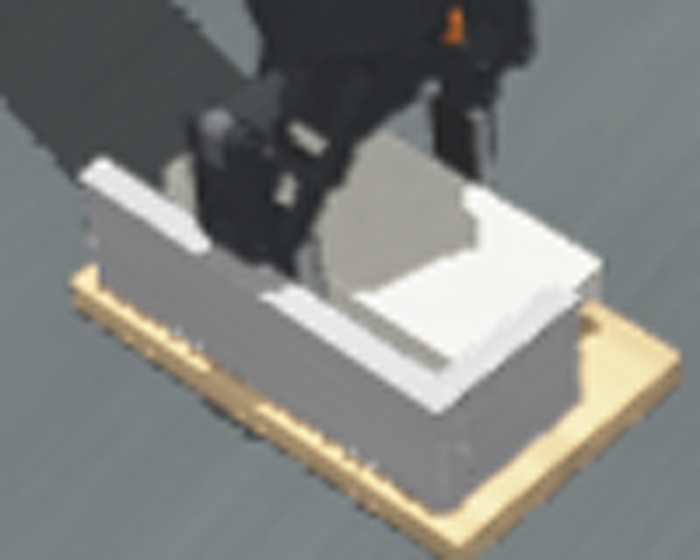

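Call:
{"method": "apply_moves", "body": {
  "rows": [0,0,0.02,0,0,0,0,0,0.05,0,0,0,0,0,0.1,0,0,0,0,0,0.17,0,0,0,0,0,0.25,0,0,0,0.01,0.06,0.27,0,0,0,0.02,0.12,0.27,0,0,0,0.03,0.18,0.27,0,0,0,0.036,0.23,0.27,0,0,0,0.036,0.23,0.27,0,0,0]
}}

```text
t: 12.47
ee_pos: [0.4996, -0.1597, 0.106]
tool_rot: [3.14, 0.004, 2.987]
ft_force: [0.1, -0.6, -0.2]
finger_gap: 0.0751
```

```bash
python3 - <<'E'
from h import *
w=snap('wrist','w11.png');o=get_obs(); print(o['finger_gap'],o['ee_pos'],o['ft_force'],wj(o['ee_pos']))
E
```

```text
0.07549633113991791 [ 0.49918209 -0.16197619  0.10589687] [-0.29998667 -0.51635797 -0.99278946] [-0.00701635  0.09237679  0.10589687]
```

View pics/w11.png

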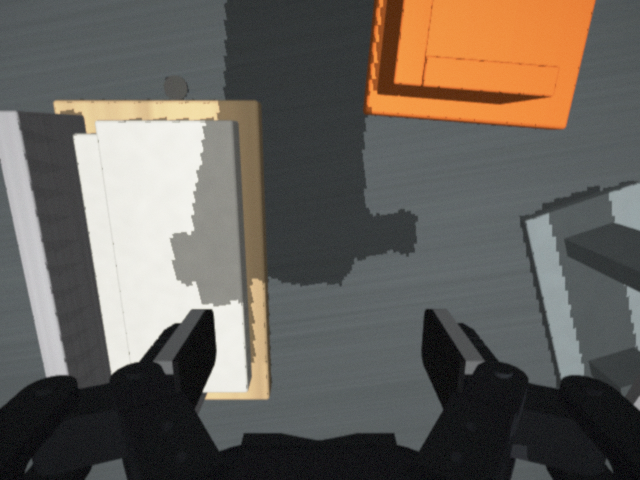

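Call:
{"method": "apply_moves", "body": {
  "rows": [0,0,0,0,0,0,0,0,0,0,0,0,0,0,0,0,0,0,0,0,0,0,0,0,0,0,-0.02,0,0,0,0,0,-0.06,0,0,0,0,0,-0.11,0,0,0,0,0,-0.16,0,0,0,0,0,-0.2,0,0,0,0,0,-0.225,0,0,0],
  "hand": 0
}}

```text
t: 13.35
ee_pos: [0.4974, -0.1635, 0.0357]
tool_rot: [-3.141, 0.0, 2.981]
ft_force: [-0.7, -0.2, 0.2]
finger_gap: -0.0001
```

```bash
python3 - <<'E'
from h import *
s=snap('scene','s12.png');w=snap('wrist','w12.png');o=get_obs(); print(o['finger_gap'],o['ee_pos'],o['ft_force'],wj(o['ee_pos']))
delta(jw(-.006,.050,.037),toolR(JY))
delta(jw(-.006,.070,.037),toolR(JY))
E
```

```text
3.7493460398484034e-05 [ 0.49716267 -0.16338752  0.03595455] [-0.21729802 -0.28924986  0.54235443] [-0.00878715  0.09066383  0.03595455]
shift [-0.0123 -0.1353  0.0035] turn [ 0.0008 -0.0008  0.0017]
shift [-0.0017 -0.0695  0.0035] turn [ 0.0008 -0.0008  0.0017]
```

View pics/w12.png

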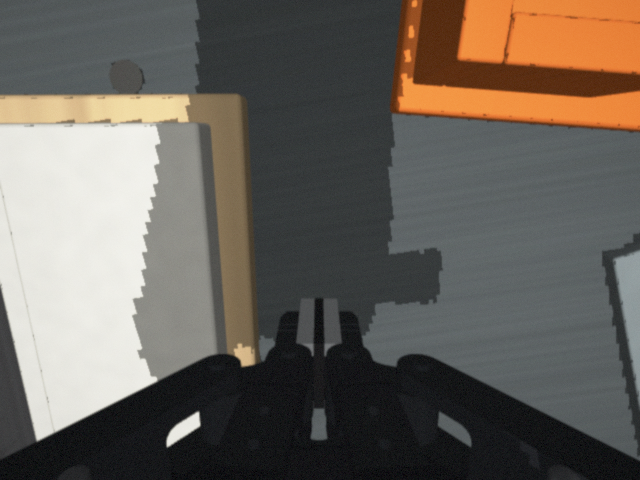

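Call:
{"method": "apply_moves", "body": {
  "rows": [0,-0.03,0.003,0,0,0,-0.001,-0.05,0.003,0,0,0,-0.002,-0.0695,0.0035,0,0,0,-0.003,-0.076,0.0035,0,0,0,-0.004,-0.083,0.0035,0,0,0,-0.005,-0.09,0.0035,0,0,0,-0.006,-0.097,0.0035,0,0,0,-0.007,-0.104,0.0035,0,0,0,-0.008,-0.11,0.0035,0,0,0,-0.009,-0.1156,0.0035,0,0,0]
}}

```text
t: 14.28
ee_pos: [0.4967, -0.1974, 0.0391]
tool_rot: [3.141, 0.004, 2.983]
ft_force: [0.5, 4.4, 5.4]
finger_gap: 0.0005
```

```bash
python3 - <<'E'
from h import *
s=snap('scene','s13.png');w=snap('wrist','w13.png');o=get_obs(); print(o['ee_pos'],o['ft_force'],wj(o['ee_pos']))
delta(jw(-.006,.047,.037),toolR(JY))
E
```

```text
[ 0.49659457 -0.19782101  0.03909207] [0.55734801 2.55644022 5.08529982] [-0.00390216  0.05657388  0.03909207]
shift [-0.012  -0.0304 -0.007 ] turn [0.0011 0.0051 0.0007]
```

View pics/w13.png

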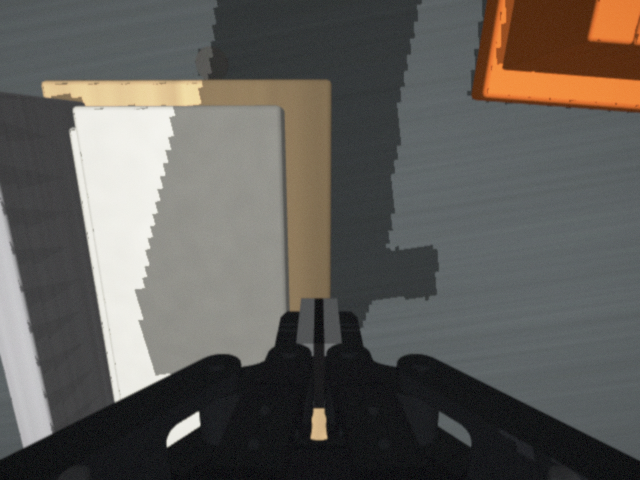

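Call:
{"method": "apply_moves", "body": {
  "rows": [-0.0005,-0.0033,0,0,0,0,-0.001,-0.0066,0,0,0,0,-0.0015,-0.01,0,0,0,0,-0.002,-0.0133,0,0,0,0,-0.0025,-0.0166,0,0,0,0,-0.003,-0.02,0,0,0,0,-0.0035,-0.0225,0,0,0,0,-0.0035,-0.0225,0,0,0,0,-0.0035,-0.0225,0,0,0,0,-0.0035,-0.0225,0,0,0,0]
}}

```text
t: 15.22
ee_pos: [0.4956, -0.2043, 0.0391]
tool_rot: [-3.141, 0.004, 2.983]
ft_force: [1.7, 3.1, 6.3]
finger_gap: -0.0002
```

```bash
python3 - <<'E'
from h import *
s=snap('scene','s14.png');w=snap('wrist','w14.png');o=get_obs(); print(o['ee_pos'],o['ft_force'],wj(o['ee_pos']))
cv2.imwrite('pics/s14z.png',cv2.resize(s['frame'][230:350,200:340],None,fx=5,fy=5,interpolation=cv2.INTER_CUBIC))
E
```

```text
[ 0.49564273 -0.20428075  0.0391141 ] [0.76630769 2.70326748 5.12181291] [-0.00382036  0.0500449   0.0391141 ]
```

View pics/w14.png

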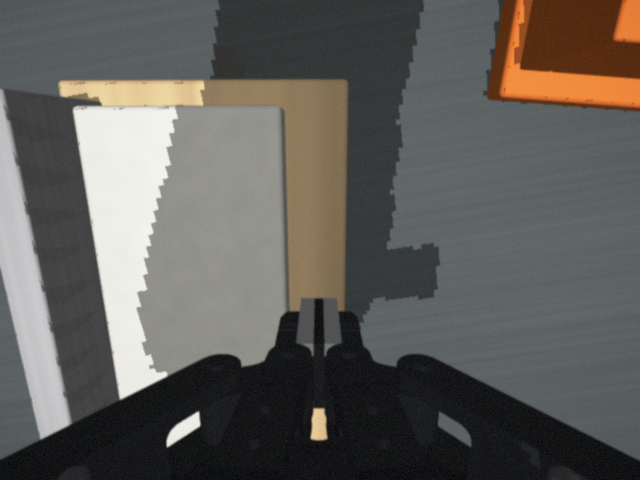

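View pics/s14z.png

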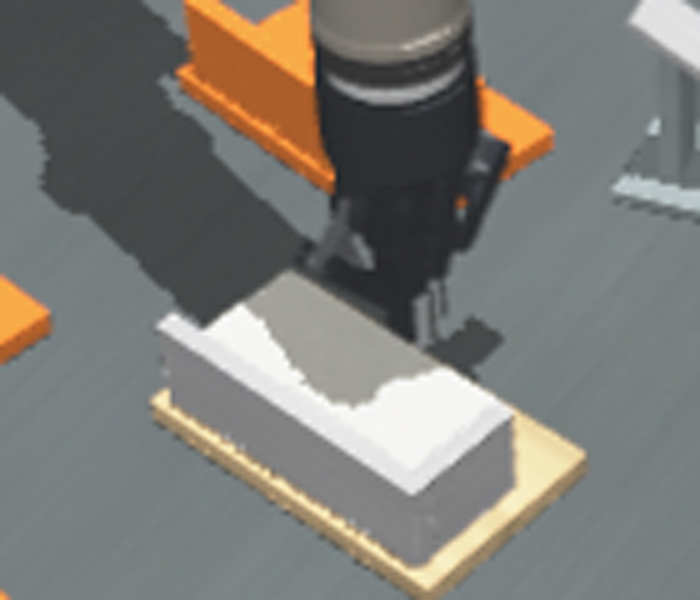

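Call:
{"method": "apply_moves", "body": {
  "rows": [-0.0005,-0.0033,0.004,0,0,0,-0.001,-0.0066,0.004,0,0,0,-0.0015,-0.01,0.004,0,0,0,-0.002,-0.0133,0.004,0,0,0,-0.002,-0.0133,0.004,0,0,0,-0.002,-0.0133,0.004,0,0,0,-0.002,-0.0133,0.004,0,0,0,-0.002,-0.0133,0.004,0,0,0,-0.002,-0.0133,0.004,0,0,0,-0.002,-0.0133,0.004,0,0,0]
}}

```text
t: 16.15
ee_pos: [0.494, -0.2091, 0.0397]
tool_rot: [-3.141, 0.003, 2.982]
ft_force: [0.1, 1.5, 0.7]
finger_gap: 0.0002
```

Call:
{"method": "apply_moves", "body": {
  "rows": [-0.0005,-0.0033,0,0,0,0,-0.001,-0.0066,0,0,0,0,-0.0015,-0.01,0,0,0,0,-0.002,-0.0133,0,0,0,0,-0.002,-0.0133,0,0,0,0,-0.002,-0.0133,0,0,0,0,-0.002,-0.0133,0,0,0,0,-0.002,-0.0133,0,0,0,0,-0.002,-0.0133,0,0,0,0,-0.002,-0.0133,0,0,0,0]
}}

```text
t: 16.98
ee_pos: [0.494, -0.2101, 0.0396]
tool_rot: [3.139, 0.002, 2.983]
ft_force: [0.0, 6.6, 3.0]
finger_gap: -0.0001
```

```bash
python3 - <<'E'
from h import *
s=snap('scene','s15.png');w=snap('wrist','w15.png');o=get_obs(); print(o['ee_pos'],o['ft_force'],wj(o['ee_pos']))
E
```

```text
[ 0.49406446 -0.21007536  0.03965831] [1.1235853  6.84208996 2.4558821 ] [-0.0044623   0.04407361  0.03965831]
```

View pics/w15.png

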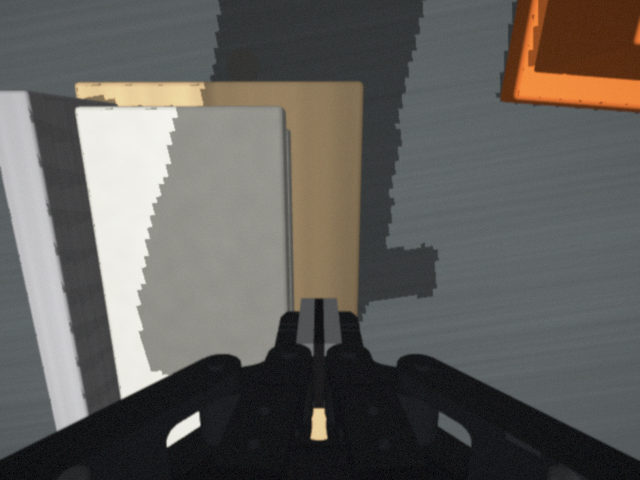

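Call:
{"method": "apply_moves", "body": {
  "rows": [0.004,0.025,0,0,0,0,0.008,0.05,0.02,0,0,0,0.008,0.05,0.1,0,0,0,0.008,0.05,0.2,0,0,0,-0.05,0.02,0.24,0,0,0,-0.14,-0.02,0.24,0,0,0,-0.23,-0.05,0.24,0,0,0,-0.31,-0.07,0.24,0,0,0,-0.37,-0.085,0.24,0,0,0,-0.37,-0.085,0.24,0,0,0]
}}

```text
t: 17.92
ee_pos: [0.3777, -0.2397, 0.1116]
tool_rot: [-3.14, -0.001, 2.977]
ft_force: [-0.1, -0.2, -0.0]
finger_gap: 0.0001
```

```bash
python3 - <<'E'
from h import *
get_image('top');t=snap('top','t16.png');o=get_obs(); print(o['ee_pos'],o['ft_force'],wj(o['ee_pos']))
delta(jw(-.108,0,.040),toolR(JY))
cv2.imwrite('pics/t16z.png',cv2.resize(t['frame'][190:300,390:480],None,fx=5,fy=5,interpolation=cv2.INTER_CUBIC))
E
```

```text
[ 0.38238878 -0.23883071  0.11218157] [0.86127073 0.06343945 0.24648755] [-0.11018452 -0.00198223  0.11218157]
shift [ 0.0082  0.0054 -0.2406] turn [0.0025 0.0046 0.0031]
```

View pics/t16z.png

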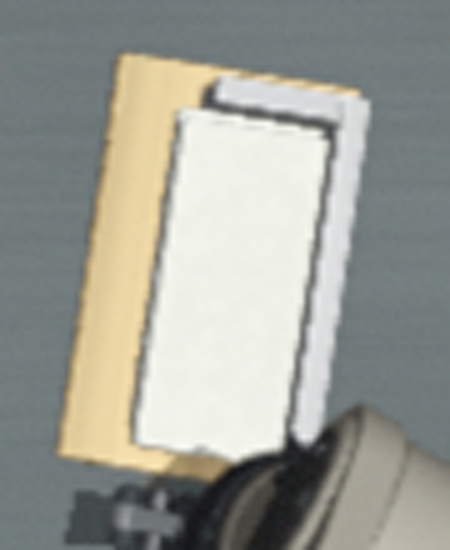

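Call:
{"method": "apply_moves", "body": {
  "rows": [0.008,0.0054,-0.06,0,0.003,0,0.008,0.0054,-0.12,0,0.003,0,0.008,0.0054,-0.18,0,0.003,0,0.008,0.0054,-0.225,0,0.003,0,0.008,0.0054,-0.2406,0,0.003,0,0.02,0.0035,-0.2406,0,0.003,0,0.032,0.0015,-0.2406,0,0.003,0,0.044,-0.0004,-0.2406,0,0.003,0,0.056,-0.0023,-0.2406,0,0.003,0,0.06,-0.003,-0.2406,0,0.003,0]
}}

```text
t: 18.85
ee_pos: [0.4018, -0.2396, 0.0404]
tool_rot: [-3.14, 0.002, 2.982]
ft_force: [-0.9, 0.5, 1.1]
finger_gap: 0.0002
```

```bash
python3 - <<'E'
from h import *
s=snap('scene','s17.png');w=snap('wrist','w17.png');o=get_obs(); print(o['ee_pos'],o['ft_force'],wj(o['ee_pos']))
cv2.imwrite('pics/s17z.png',cv2.resize(s['frame'][230:350,200:340],None,fx=5,fy=5,interpolation=cv2.INTER_CUBIC))
E
```

```text
[ 0.40130382 -0.23952691  0.04006682] [-0.48461082 -0.53761127 -0.11340744] [-0.09139743  0.0003219   0.04006682]
```

View pics/s17z.png

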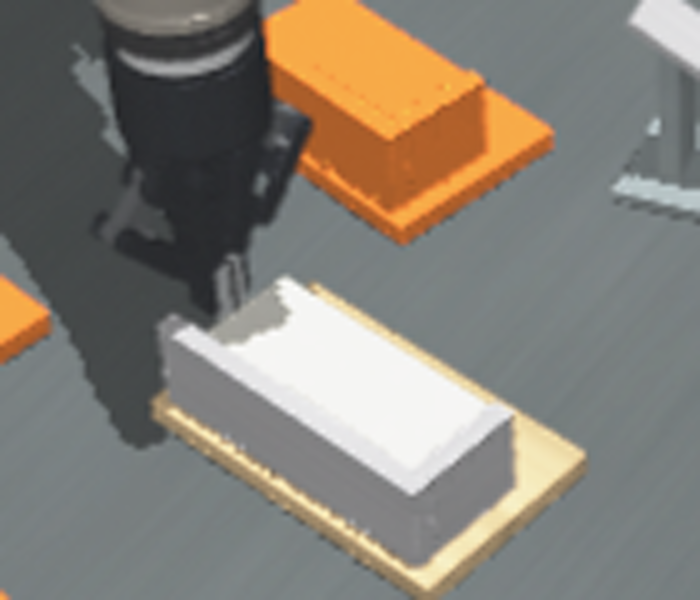

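Near contact now; push +x on slowly by 6 mm.

Call:
{"method": "apply_moves", "body": {
  "rows": [0.0033,-0.0005,0,0,0,0,0.0066,-0.001,0,0,0,0,0.01,-0.0015,0,0,0,0,0.0133,-0.002,0,0,0,0,0.0166,-0.0025,0,0,0,0,0.02,-0.003,0,0,0,0,0.02,-0.003,0,0,0,0,0.02,-0.003,0,0,0,0,0.02,-0.003,0,0,0,0,0.02,-0.003,0,0,0,0]
}}

```text
t: 19.78
ee_pos: [0.4067, -0.2402, 0.0396]
tool_rot: [-3.14, 0.001, 2.982]
ft_force: [0.1, 0.5, -0.1]
finger_gap: -0.0001
```

Call:
{"method": "apply_moves", "body": {
  "rows": [0.0033,-0.0005,0,0,0,0,0.0066,-0.001,0,0,0,0,0.01,-0.0015,0,0,0,0,0.0133,-0.002,0,0,0,0,0.0166,-0.0025,0,0,0,0,0.02,-0.003,0,0,0,0,0.0233,-0.0035,0,0,0,0,0.0233,-0.0035,0,0,0,0,0.0233,-0.0035,0,0,0,0,0.0233,-0.0035,0,0,0,0]
}}

```text
t: 20.62
ee_pos: [0.4069, -0.2401, 0.0384]
tool_rot: [3.14, -0.013, 2.98]
ft_force: [-12.3, 1.0, 9.0]
finger_gap: 0.0001
```

```bash
python3 - <<'E'
from h import *
w=snap('wrist','w18.png');o=get_obs(); print(o['ee_pos'],o['ft_force'],wj(o['ee_pos']))
E
```

```text
[ 0.40685787 -0.24005361  0.03847192] [-12.09498782   2.24637417  10.29079289] [-0.08582999  0.00068024  0.03847192]
```

View pics/w18.png

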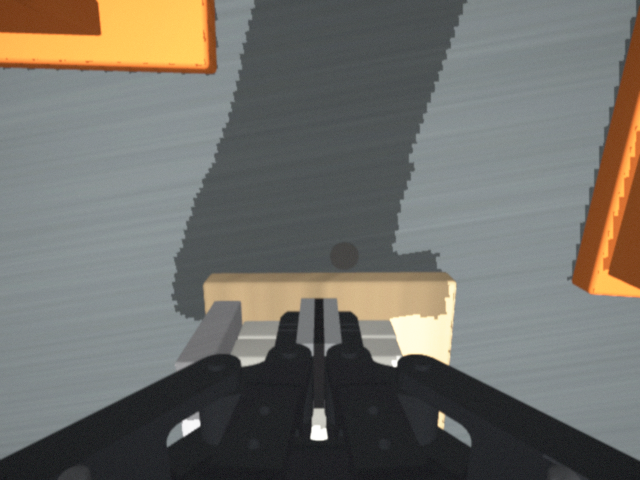

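Call:
{"method": "apply_moves", "body": {
  "rows": [-0.03,0.005,0,0,0,0,-0.06,0.01,0.04,0,0,0,-0.06,0.01,0.16,0,0,0,-0.06,0.01,0.29,0,0,0,-0.03,0.08,0.4,0,0,0.05,0,0.18,0.49,0,0,0.12,0.04,0.29,0.56,0,0,0.2,0.08,0.41,0.6,0,0,0.28,0.12,0.53,0.62,0,0,0.36,0.15,0.66,0.63,0,0,0.425],
  "hand": 1
}}

```text
t: 21.5
ee_pos: [0.461, -0.0417, 0.2308]
tool_rot: [-3.139, 0.007, -2.966]
ft_force: [-0.1, 0.3, 0.2]
finger_gap: 0.0852
```

```bash
python3 - <<'E'
from h import *
get_image('top');t=snap('top','t19.png');w=snap('wrist','w19.png');o=get_obs(); print(o['ee_pos'],o['tool_rot'],wj(o['ee_pos']))
c=np.array([.4940,.2460,.0870]); R=toolR(10.1,30); n=-R[:,2]
delta(c+n*.15,R)
cv2.imwrite('pics/t19z.png',cv2.resize(t['frame'][190:300,390:480],None,fx=5,fy=5,interpolation=cv2.INTER_CUBIC))
E
```

```text
[ 0.46024592 -0.0394514   0.22938374] [-3.14078585  0.00424316 -2.96013878] [-0.06484075  0.20720139  0.22938374]
shift [ 0.3586  0.9953 -0.0416] turn [-0.1186  0.6615 -0.0067]
```

View pics/t19z.png

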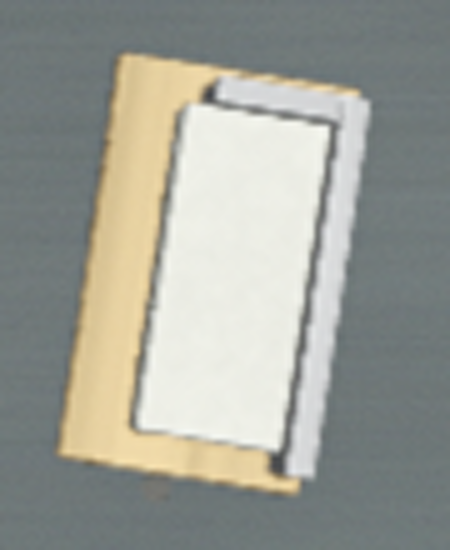

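View pics/w19.png

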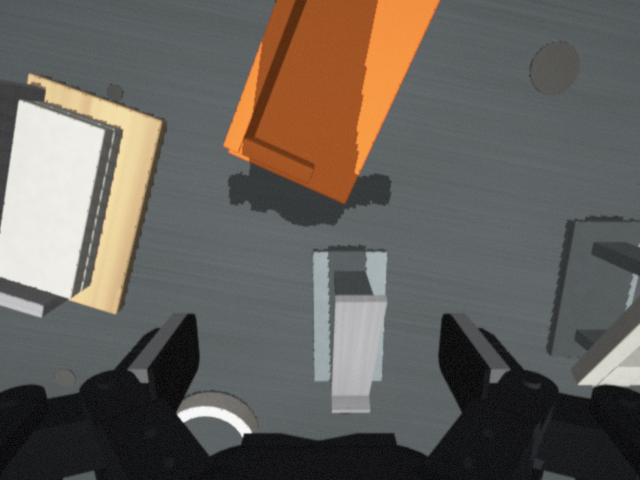

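Call:
{"method": "apply_moves", "body": {
  "rows": [0.03,0.08,0.02,0,0,0,0.07,0.2,0.04,-0.01,0.05,0,0.11,0.32,0.04,-0.02,0.12,0,0.16,0.44,0.04,-0.04,0.22,0,0.2,0.56,0.03,-0.06,0.32,0,0.24,0.68,0.01,-0.07,0.42,0,0.29,0.8,0,-0.09,0.52,0,0.33,0.92,-0.02,-0.11,0.6,0,0.3586,0.995,-0.0416,-0.1186,0.6615,-0.0067,0.3586,0.995,-0.0416,-0.1186,0.6615,-0.0067]
}}

```text
t: 22.48
ee_pos: [0.5663, 0.2603, 0.2088]
tool_rot: [-3.14, -0.535, -2.968]
ft_force: [-1.5, -0.3, -1.9]
finger_gap: 0.0851
```

```bash
python3 - <<'E'
from h import *
get_image('top');w=snap('wrist','w20.png');o=get_obs(); print(o['ee_pos'],o['tool_rot'],o['joint_positions'])
E
```

```text
[0.56648676 0.2547344  0.21341566] [-3.13514148 -0.5298489  -2.97497324] [-0.32801585  0.69817706 -0.1711937   1.19867475 -0.04531099  1.75951679
  1.2540068 ]
```

View pics/w20.png

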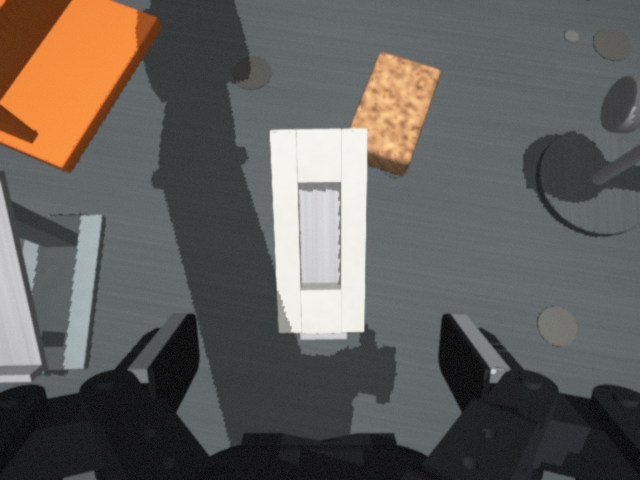

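```bash
python3 - <<'E'
from h import *
w=dict(np.load('pics/w20.npz'))
q=quad(w,[[363.5,332],[279,332],[270.5,130],[367,130]],4); print(np.round(q,1).tolist())
p,R,e=pnp(w,q); rep(p,R); print(e)
n=panelR(10.1,30)[:,2]
for z in (p,):
    P=np.array([onplane(w,*a,np.array([p[0],p[1],p[2]]),n) for a in q]); print(np.round(P.mean(0),4),[np.linalg.norm(P[i]-P[(i+1)%4]).round(4) for i in range(4)],[np.degrees(np.arctan2(*((P[i]-P[j])[1::-1]))) for i,j in ((0,3),(1,2))])
o=get_obs(); print(o['ee_pos'])
E
```

```text
[[363.6000061035156, 332.0], [278.3999938964844, 332.20001220703125], [269.79998779296875, 129.39999389648438], [367.1000061035156, 128.60000610351562]]
mid [0.4985 0.2457 0.0879] yaw 10.53 tilt 29.04 roll 0.98
0.3502948339138925
[0.4988 0.2458 0.0878] [np.float64(0.0659), np.float64(0.1506), np.float64(0.0657), np.float64(0.1508)] [np.float64(10.61023076745398), np.float64(10.528956986578164)]
[0.56648676 0.2547344  0.21341566]
```

```bash
python3 - <<'E'
from h import *
c=np.array([.4985,.2457,.0872]); R=toolR(10.5,30); n=-R[:,2]
delta(c-n*.018,R); delta(c+n*.04,R)
E
```

```text
shift [-0.2561 -0.0356 -0.4727] turn [ 0.0084 -0.0066  0.0171]
shift [-0.1611 -0.018  -0.3052] turn [ 0.0084 -0.0066  0.0171]
```

Call:
{"method": "apply_moves", "body": {
  "rows": [-0.04,-0.005,-0.08,0.0084,-0.0066,0.0171,-0.08,-0.01,-0.16,0.0084,-0.0066,0.0171,-0.12,-0.014,-0.24,0.0084,-0.0066,0.0171,-0.161,-0.018,-0.3052,0.0084,-0.0066,0.0171,-0.185,-0.022,-0.347,0.0084,-0.0066,0.0171,-0.21,-0.027,-0.39,0.0084,-0.0066,0.0171,-0.233,-0.031,-0.432,0.0084,-0.0066,0.0171,-0.2561,-0.0356,-0.4727,0.0084,-0.0066,0.0171,-0.2561,-0.0356,-0.4727,0.0084,-0.0066,0.0171,-0.2561,-0.0356,-0.4727,0.0084,-0.0066,0.0171]
}}

```text
t: 23.42
ee_pos: [0.4898, 0.2424, 0.0756]
tool_rot: [3.141, -0.519, -2.96]
ft_force: [-0.0, 0.1, -0.0]
finger_gap: 0.0853
```

```bash
python3 - <<'E'
from h import *
w=snap('wrist','w21.png')
c=np.array([.4985,.2457,.0872]); R=toolR(10.5,30); n=-R[:,2]
o=get_obs(); print(o['ee_pos'],o['ft_force']); delta(c-n*.018,R); print((o['ee_pos']-c)@n)
E
```

```text
[0.49053007 0.2431881  0.07591204] [-0.37040853  0.20246912  0.32843375]
shift [-0.0029  0.0029 -0.0143] turn [-0.0024  0.0068  0.0026]
-0.013922778276191004
```

View pics/w21.png

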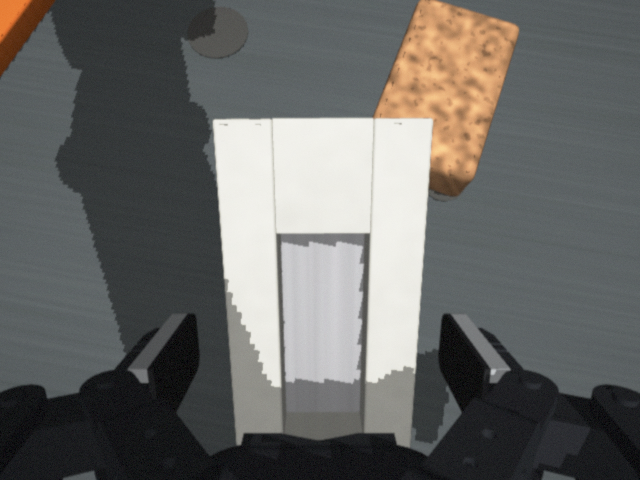

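Call:
{"method": "apply_moves", "body": {
  "rows": [-0.002,0.005,-0.008,-0.002,0.006,0.002,-0.004,0.0065,-0.0143,-0.002,0.006,0.002,-0.004,0.0065,-0.0143,-0.002,0.006,0.002,-0.004,0.0065,-0.0143,-0.002,0.006,0.002,-0.004,0.0065,-0.0143,-0.002,0.006,0.002,-0.004,0.0065,-0.0143,-0.002,0.006,0.002,-0.004,0.0065,-0.0143,-0.002,0.006,0.002,-0.004,0.0065,-0.0143,-0.002,0.006,0.002,-0.004,0.0065,-0.0143,-0.002,0.006,0.002,-0.004,0.0065,-0.0143,-0.002,0.006,0.002],
  "hand": 0,
  "squeeze": 40
}}

```text
t: 24.3
ee_pos: [0.4898, 0.2464, 0.0715]
tool_rot: [3.141, -0.523, -2.957]
ft_force: [0.5, -1.9, 4.8]
finger_gap: 0.0651
```

```bash
python3 - <<'E'
from h import *
w=snap('wrist','w22.png')
c=np.array([.4985,.2457,.0872]); P=panelR(10.5,30)
o=get_obs(); print(o['ee_pos'],o['ft_force'],o['finger_gap']); print(P.T@(c-o['ee_pos']))
delta([.49,-.02,.3],toolR(JY)); delta(o['ee_pos']+P[:,2]*.06,toolR(10.5,30))
E
```

```text
[0.48978167 0.24638506 0.07147675] [ 2.60887919 -0.45074232  5.47882782] 0.06495826864594151
[-0.00054588 -0.00226237  0.01784048]
shift [ 7.000e-04 -8.880e-01  7.617e-01] turn [ 0.008  -0.6692 -0.4271]
shift [0.0983 0.0182 0.1732] turn [-0.0007  0.0005 -0.0014]
```

Call:
{"method": "apply_moves", "body": {
  "rows": [0.02,0.004,0.035,0,0,0,0.05,0.01,0.09,0,0,0,0.09,0.018,0.165,0,0,0,0.1,0,0.27,0,-0.05,-0.03,0.09,-0.07,0.36,0.001,-0.15,-0.09,0.07,-0.16,0.44,0.003,-0.26,-0.16,0.05,-0.26,0.5,0.005,-0.36,-0.23,0.03,-0.37,0.54,0.006,-0.47,-0.3,0.01,-0.48,0.57,0.007,-0.57,-0.36,0,-0.58,0.58,0.008,-0.669,-0.427]
}}

```text
t: 25.18
ee_pos: [0.4884, 0.0705, 0.2465]
tool_rot: [3.14, 0.005, 2.98]
ft_force: [0.2, -1.1, -1.4]
finger_gap: 0.0647
```

```bash
python3 - <<'E'
from h import *
get_image('top');o=get_obs(); print(o['ee_pos'],o['tool_rot'],o['finger_gap'],wj(o['ee_pos']))
off=np.array([-.0005,0,0])
delta(jw(-.008,.0225,.14)-JR@off,toolR(JY))
E
```

```text
[0.48458323 0.06249172 0.24590538] [-3.13700273  0.00329007  2.97036961] 0.06517619263403583 [-0.05693288  0.31171058  0.24590538]
shift [ 0.0102 -0.978  -0.353 ] turn [0.0065 0.0032 0.0158]
```

Call:
{"method": "apply_moves", "body": {
  "rows": [0,-0.1,0,0.006,0.003,0.015,0,-0.21,0,0.006,0.003,0.015,0,-0.33,-0.02,0.006,0.003,0.015,0,-0.45,-0.04,0.006,0.003,0.015,0.01,-0.57,-0.07,0.006,0.003,0.015,0.01,-0.69,-0.11,0.006,0.003,0.015,0.01,-0.8,-0.16,0.006,0.003,0.015,0.01,-0.9,-0.22,0.006,0.003,0.015,0.01,-0.97,-0.28,0.006,0.003,0.015,0.01,-0.97,-0.34,0.006,0.003,0.015]
}}

```text
t: 26.07
ee_pos: [0.4904, -0.2247, 0.1416]
tool_rot: [3.141, -0.005, 2.988]
ft_force: [0.0, -0.2, -1.5]
finger_gap: 0.0648
```

```bash
python3 - <<'E'
from h import *
get_image('top');get_image('top');w=snap('wrist','w24.png');o=get_obs(); print(o['ee_pos'],o['tool_rot'],o['finger_gap'],wj(o['ee_pos']))
off=np.array([-.0005,0,0])
delta(jw(-.008,.0225,.052)-JR@off,toolR(JY))
E
```

```text
[ 0.49016226 -0.2177031   0.1407815 ] [ 3.1360998  -0.00992554  2.99536911] 0.06509527310213384 [-0.007109    0.03592471  0.1407815 ]
shift [-0.0084 -0.044  -0.2959] turn [-0.0088 -0.0114 -0.016 ]
```

View pics/w24.png

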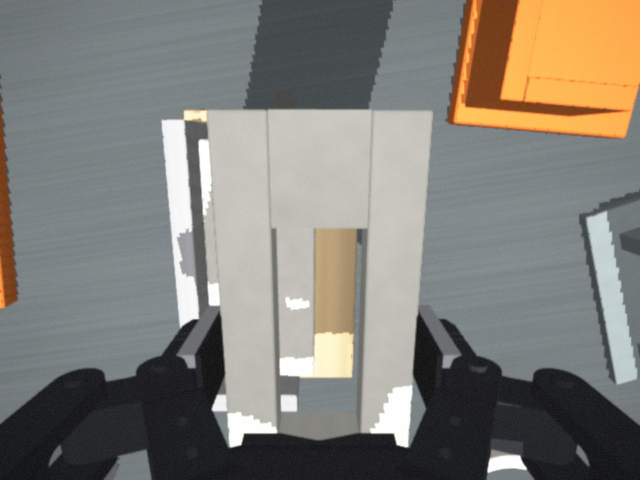

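Call:
{"method": "apply_moves", "body": {
  "rows": [-0.008,-0.03,-0.02,-0.0088,-0.0114,-0.016,-0.0084,-0.044,-0.05,-0.0088,-0.0114,-0.016,-0.0084,-0.044,-0.09,-0.0088,-0.0114,-0.016,-0.0084,-0.044,-0.13,-0.0088,-0.0114,-0.016,-0.0084,-0.044,-0.17,-0.0088,-0.0114,-0.016,-0.0084,-0.044,-0.21,-0.0088,-0.0114,-0.016,-0.0084,-0.044,-0.24,-0.0088,-0.0114,-0.016,-0.0084,-0.044,-0.265,-0.0088,-0.0114,-0.016,-0.0084,-0.044,-0.28,-0.0088,-0.0114,-0.016,-0.0084,-0.044,-0.28,-0.0088,-0.0114,-0.016]
}}

```text
t: 27.05
ee_pos: [0.4883, -0.2312, 0.0574]
tool_rot: [-3.141, 0.003, 2.983]
ft_force: [-0.5, 0.4, -1.5]
finger_gap: 0.0648
```

```bash
python3 - <<'E'
from h import *
get_image('top');s=snap('scene','s25.png');w=snap('wrist','w25.png');o=get_obs(); print(o['ee_pos'],o['tool_rot'],o['ft_force'],wj(o['ee_pos']))
off=np.array([-.0005,0,0])
delta(jw(-.008,.0225,.045)-JR@off,toolR(JY))
cv2.imwrite('pics/s25z.png',cv2.resize(s['frame'][230:350,200:340],None,fx=5,fy=5,interpolation=cv2.INTER_CUBIC))
E
```

```text
[ 0.48910842 -0.23187261  0.05856208] [-3.1402018   0.00493015  2.98283554] [ 0.32140046  0.27639246 -0.76749065] [-0.00590855  0.02176686  0.05856208]
shift [-0.0049  0.0033 -0.0452] turn [ 0.0027  0.0059 -0.0001]
```

View pics/s25z.png

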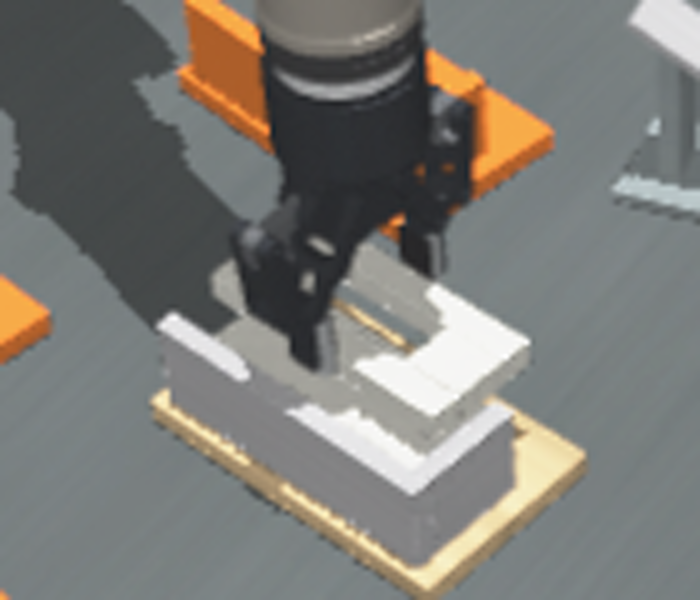

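Call:
{"method": "apply_moves", "body": {
  "rows": [-0.002,0.001,-0.008,0,0,0,-0.004,0.003,-0.016,0,0,0,-0.005,0.003,-0.024,0,0,0,-0.005,0.003,-0.032,0,0,0,-0.005,0.003,-0.037,0,0,0,-0.005,0.003,-0.04,0,0,0,-0.005,0.003,-0.043,0,0,0,-0.005,0.003,-0.0452,0,0,0,-0.005,0.003,-0.0452,0,0,0,-0.005,0.003,-0.0452,0,0,0]
}}

```text
t: 28.03
ee_pos: [0.4871, -0.2308, 0.0445]
tool_rot: [-3.14, 0.004, 2.983]
ft_force: [-0.5, 0.3, -1.6]
finger_gap: 0.0653
```

Call:
{"method": "apply_moves", "body": {
  "rows": [0,0,-0.0015,0,0,0,0,0,-0.003,0,0,0,0,0,-0.0045,0,0,0,0,0,-0.006,0,0,0,0,0,-0.007,0,0,0,0,0,-0.008,0,0,0,0,0,-0.009,0,0,0,0,0,-0.009,0,0,0,0,0,-0.009,0,0,0,0,0,-0.009,0,0,0]
}}

```text
t: 28.87
ee_pos: [0.4872, -0.2309, 0.0436]
tool_rot: [-3.141, 0.004, 2.983]
ft_force: [-3.5, 2.7, 14.0]
finger_gap: 0.0652
```

Call:
{"method": "apply_moves", "body": {
  "rows": [0,0,0.003,0,0,0,0,0,0.003,0,0,0,0,0,0.003,0,0,0,0,0,0.003,0,0,0,0,0,0.003,0,0,0,0,0,0.003,0,0,0,0,0,0.003,0,0,0,0,0,0.003,0,0,0,0,0,0.003,0,0,0,0,0,0.003,0,0,0],
  "hand": 0.88
}}

```text
t: 29.7
ee_pos: [0.4871, -0.2308, 0.0426]
tool_rot: [-3.14, 0.004, 2.983]
ft_force: [0.7, 0.9, 0.3]
finger_gap: 0.0754
```

```bash
python3 - <<'E'
from h import *
s=snap('scene','s26.png');w=snap('wrist','w26.png');o=get_obs(); print(o['ee_pos'],o['tool_rot'],o['ft_force'],wj(o['ee_pos']),o['finger_gap'])
cv2.imwrite('pics/s26z.png',cv2.resize(s['frame'][230:350,200:340],None,fx=5,fy=5,interpolation=cv2.INTER_CUBIC))
E
```

```text
[ 0.48706292 -0.23081059  0.04263503] [-3.1403876   0.00379142  2.98282389] [-0.45956786  0.36781453  0.48118593] [-0.00809627  0.02249201  0.04263503] 0.0748752519443284
```

View pics/s26z.png

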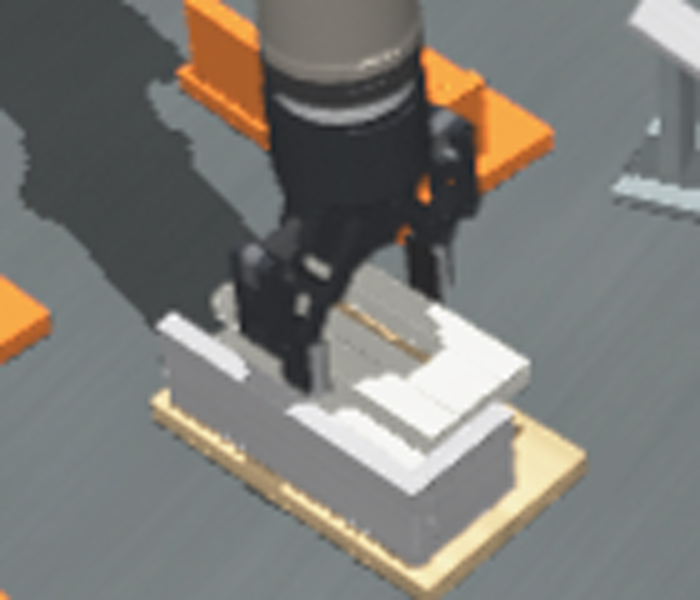

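View pics/w26.png

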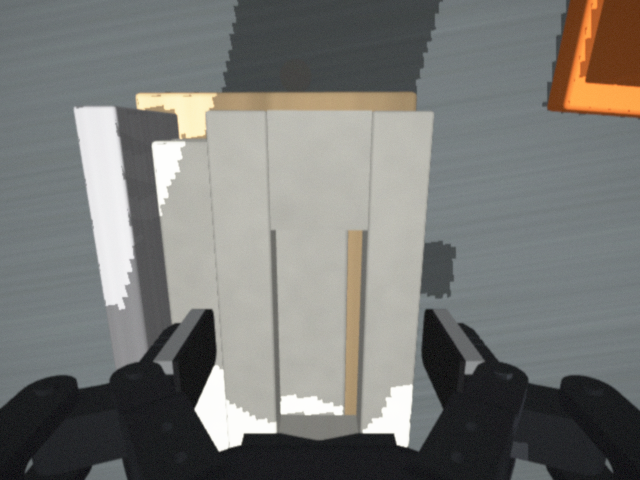

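Call:
{"method": "apply_moves", "body": {
  "rows": [0,0,0.02,0,0,0,0,0,0.05,0,0,0,0,0,0.1,0,0,0,0,0,0.17,0,0,0,0,0,0.23,0,0,0,0.01,0.06,0.25,0,0,0,0.02,0.12,0.25,0,0,0,0.03,0.18,0.25,0,0,0,0.036,0.23,0.25,0,0,0,0.036,0.23,0.25,0,0,0]
}}

```text
t: 30.63
ee_pos: [0.499, -0.158, 0.1186]
tool_rot: [3.141, 0.005, 2.988]
ft_force: [-1.2, 0.5, -0.7]
finger_gap: 0.075
```

Call:
{"method": "apply_moves", "body": {
  "rows": [0,0,0,0,0,0,0,0,0,0,0,0,0,0,0,0,0,0,0,0,0,0,0,0,0,0,-0.02,0,0,0,0,0,-0.06,0,0,0,0,0,-0.11,0,0,0,0,0,-0.16,0,0,0,0,0,-0.2,0,0,0,0,0,-0.2,0,0,0],
  "hand": 0
}}

```text
t: 31.47
ee_pos: [0.4955, -0.1616, 0.0549]
tool_rot: [-3.141, -0.002, 2.982]
ft_force: [-0.9, 0.0, 0.3]
finger_gap: -0.0002
```

```bash
python3 - <<'E'
from h import *
s=snap('scene','s27.png');w=snap('wrist','w27.png');o=get_obs(); print(o['finger_gap'],o['ee_pos'],o['ft_force'],wj(o['ee_pos']))
delta(jw(-.006,.070,.0565),toolR(JY))
delta(jw(-.006,.050,.0565),toolR(JY))
E
```

```text
2.089652044360613e-05 [ 0.49741683 -0.16211895  0.05718217] [ 0.09127522 -0.70688287  0.7370376 ] [-0.00873681  0.09195664  0.05718217]
shift [-0.0026 -0.0737 -0.0023] turn [0.0022 0.0029 0.0008]
shift [-0.0131 -0.1395 -0.0023] turn [0.0022 0.0029 0.0008]
```

View pics/w27.png

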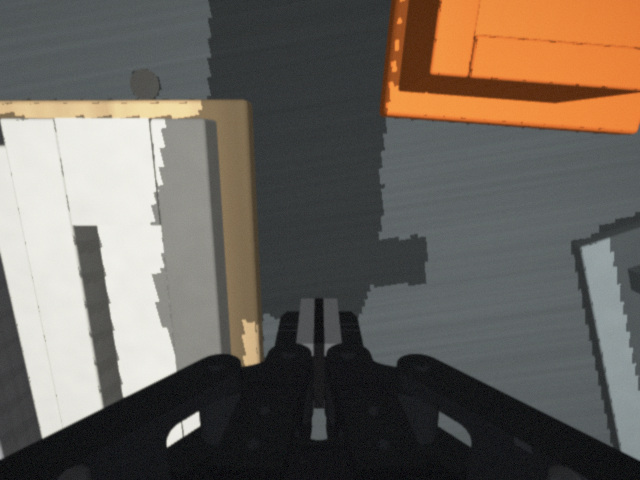

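Call:
{"method": "apply_moves", "body": {
  "rows": [0,-0.03,-0.002,0,0,0,-0.001,-0.055,-0.002,0,0,0,-0.0025,-0.0737,-0.002,0,0,0,-0.0035,-0.081,-0.002,0,0,0,-0.0045,-0.088,-0.002,0,0,0,-0.0055,-0.095,-0.002,0,0,0,-0.0065,-0.102,-0.002,0,0,0,-0.0075,-0.109,-0.002,0,0,0,-0.009,-0.115,-0.002,0,0,0,-0.0099,-0.12,-0.002,0,0,0]
}}

```text
t: 32.4
ee_pos: [0.4951, -0.1975, 0.0571]
tool_rot: [-3.141, 0.004, 2.983]
ft_force: [0.8, 1.3, 0.8]
finger_gap: -0.0003
```

Call:
{"method": "apply_moves", "body": {
  "rows": [-0.0005,-0.0033,0,0,0,0,-0.001,-0.0066,0,0,0,0,-0.0015,-0.01,0,0,0,0,-0.002,-0.0133,0,0,0,0,-0.0025,-0.0166,0,0,0,0,-0.003,-0.02,0,0,0,0,-0.0035,-0.0225,0,0,0,0,-0.004,-0.0255,0,0,0,0,-0.004,-0.0255,0,0,0,0,-0.004,-0.0255,0,0,0,0]
}}

```text
t: 33.23
ee_pos: [0.4936, -0.2058, 0.057]
tool_rot: [-3.14, 0.004, 2.983]
ft_force: [0.5, 1.9, 0.2]
finger_gap: -0.0
```

```bash
python3 - <<'E'
from h import *
w=snap('wrist','w28.png');o=get_obs(); print(o['ee_pos'],o['ft_force'],wj(o['ee_pos']))
E
```

```text
[ 0.49354806 -0.20579067  0.05695862] [0.15824084 0.10132764 0.28875637] [-0.00564986  0.0482227   0.05695862]
```

View pics/w28.png

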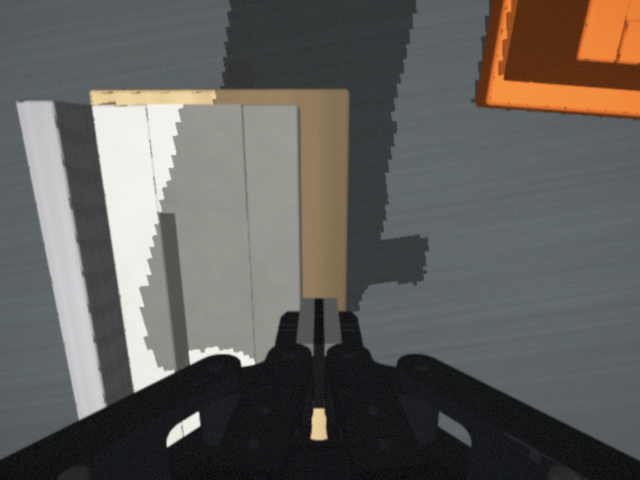

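Call:
{"method": "apply_moves", "body": {
  "rows": [-0.0005,-0.0033,0,0,0,0,-0.001,-0.0066,0,0,0,0,-0.0015,-0.01,0,0,0,0,-0.002,-0.0133,0,0,0,0,-0.0025,-0.0166,0,0,0,0,-0.003,-0.02,0,0,0,0,-0.003,-0.02,0,0,0,0,-0.003,-0.02,0,0,0,0,-0.003,-0.02,0,0,0,0,-0.003,-0.02,0,0,0,0]
}}

```text
t: 34.12
ee_pos: [0.4928, -0.2116, 0.0571]
tool_rot: [-3.14, 0.004, 2.983]
ft_force: [-0.0, -0.6, 0.1]
finger_gap: -0.0001
```

Call:
{"method": "apply_moves", "body": {
  "rows": [-0.0005,-0.0033,0,0,0,0,-0.001,-0.0066,0,0,0,0,-0.0015,-0.01,0,0,0,0,-0.002,-0.0133,0,0,0,0,-0.002,-0.0133,0,0,0,0,-0.002,-0.0133,0,0,0,0,-0.002,-0.0133,0,0,0,0,-0.002,-0.0133,0,0,0,0,-0.002,-0.0133,0,0,0,0,-0.002,-0.0133,0,0,0,0]
}}

```text
t: 34.95
ee_pos: [0.4923, -0.2148, 0.057]
tool_rot: [-3.141, 0.004, 2.983]
ft_force: [-0.4, 4.1, 1.9]
finger_gap: 0.0
```

```bash
python3 - <<'E'
from h import *
w=snap('wrist','w29.png');o=get_obs(); print(o['ee_pos'],o['ft_force'],wj(o['ee_pos']))
E
```

```text
[ 0.49225062 -0.21480575  0.05702357] [0.38179218 4.32794264 2.14267343] [-0.00550516  0.03911588  0.05702357]
```

View pics/w29.png

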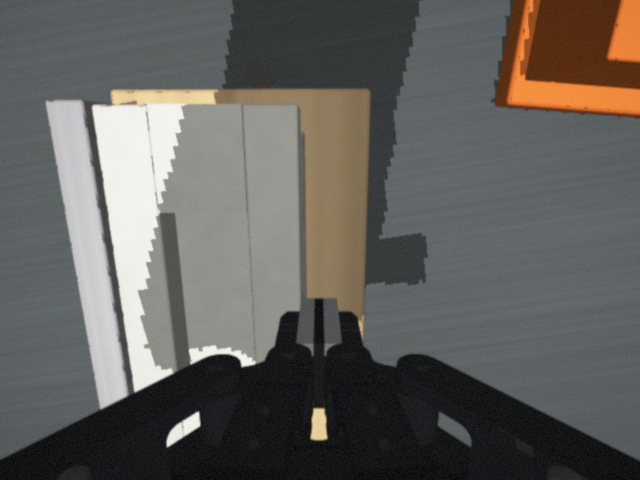

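```bash
python3 - <<'E'
from h import *
w=dict(np.load('pics/w29.npz'));f=w['frame']
cv2.imwrite('pics/w29z.png',cv2.resize(f[85:215,240:400],None,fx=5,fy=4.5,interpolation=cv2.INTER_CUBIC))
for yw in (.033,):
  for z in (.063,.047,.031):
    print(z,[proj(w,jw(x,yw,z)).round(1) for x in (-.083,-.075,-.03)])
  print(proj(w,jw(-.075,-.033,.063)).round(1),[proj(w,jw(-.103,-y,.067)).round(1) for y in(.033,.045)])
E
```

```text
0.063 [array([298. , 103.9]), array([298.3, 130. ]), array([300.1, 261.8])]
0.047 [array([300.2, 106.8]), array([300.5, 130.2]), array([301.9, 249.3])]
0.031 [array([302. , 109.2]), array([302.2, 130.3]), array([303.4, 238.9])]
[ 95.2 130. ] [array([73.7, 31.6]), array([33.2, 31.6])]
```

View pics/w29z.png

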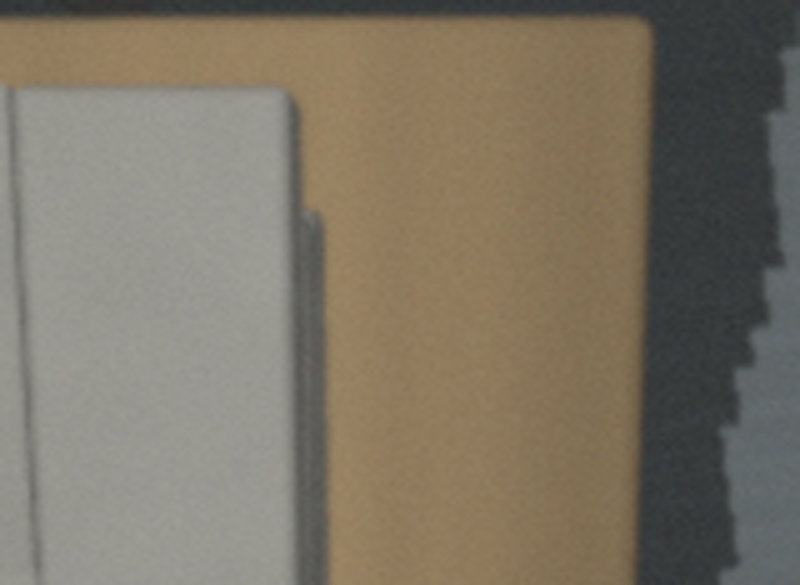

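Call:
{"method": "apply_moves", "body": {
  "rows": [0.004,0.025,0,0,0,0,0.008,0.05,0.02,0,0,0,0.008,0.05,0.1,0,0,0,0.008,0.05,0.18,0,0,0,-0.05,0.02,0.21,0,0,0,-0.14,-0.02,0.21,0,0,0,-0.23,-0.05,0.21,0,0,0,-0.31,-0.06,0.21,0,0,0,-0.38,-0.07,0.21,0,0,0,-0.38,-0.07,0.21,0,0,0]
}}

```text
t: 35.83
ee_pos: [0.3732, -0.2376, 0.1199]
tool_rot: [-3.14, 0.001, 2.978]
ft_force: [-0.3, -0.6, -0.7]
finger_gap: 0.0
```

```bash
python3 - <<'E'
from h import *
get_image('top');o=get_obs(); print(o['ee_pos'],o['ft_force'],wj(o['ee_pos']))
delta(jw(-.110,0,.0565),toolR(JY));delta(jw(-.095,0,.0565),toolR(JY))
E
```

```text
[ 0.37612428 -0.23728094  0.12033406] [0.79730759 1.00642763 0.39336444] [-0.11661528 -0.00144274  0.12033406]
shift [ 0.0225  0.0013 -0.2128] turn [0.0032 0.0042 0.004 ]
shift [ 0.0719 -0.0066 -0.2128] turn [0.0032 0.0042 0.004 ]
```

Call:
{"method": "apply_moves", "body": {
  "rows": [0.01,0.0013,-0.06,0.003,0.004,0.004,0.0225,0.0013,-0.12,0.003,0.004,0.004,0.0225,0.0013,-0.17,0.003,0.004,0.004,0.0225,0.0013,-0.205,0.003,0.004,0.004,0.0225,0.0013,-0.2128,0.003,0.004,0.004,0.034,-0.001,-0.2128,0.003,0.004,0.004,0.046,-0.003,-0.2128,0.003,0.004,0.004,0.058,-0.005,-0.2128,0.003,0.004,0.004,0.068,-0.006,-0.2128,0.003,0.004,0.004,0.078,-0.0075,-0.2128,0.003,0.004,0.004]
}}

```text
t: 36.72
ee_pos: [0.4021, -0.2388, 0.0567]
tool_rot: [3.141, 0.001, 2.986]
ft_force: [-1.3, 1.2, 1.2]
finger_gap: 0.0001
```

Call:
{"method": "apply_moves", "body": {
  "rows": [0.0033,-0.0005,0,0,0,0,0.0066,-0.001,0,0,0,0,0.01,-0.0015,0,0,0,0,0.0133,-0.002,0,0,0,0,0.0166,-0.0025,0,0,0,0,0.02,-0.003,0,0,0,0,0.0233,-0.0035,0,0,0,0,0.0233,-0.0035,0,0,0,0,0.0233,-0.0035,0,0,0,0,0.0233,-0.0035,0,0,0,0]
}}

```text
t: 37.55
ee_pos: [0.4069, -0.2395, 0.0559]
tool_rot: [3.14, -0.003, 2.985]
ft_force: [-5.6, 0.9, 3.6]
finger_gap: 0.0
```

```bash
python3 - <<'E'
from h import *
w=snap('wrist','w31.png');o=get_obs(); print(o['ee_pos'],o['ft_force'],wj(o['ee_pos']))
E
```

```text
[ 0.40685048 -0.23946803  0.05587658] [-4.82779758  0.14300827  4.10926486] [-0.0859299   0.00125728  0.05587658]
```

View pics/w31.png

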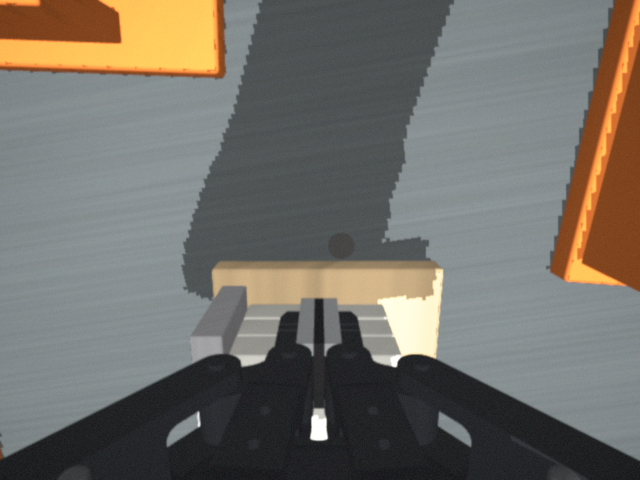

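Call:
{"method": "apply_moves", "body": {
  "rows": [-0.02,0.003,0,0,0,0,-0.05,0.008,0.01,0,0,0,-0.05,0.008,0.08,0,0,0,-0.05,0.008,0.2,0,0,0,-0.05,0.008,0.32,0,0,0,0.03,0,0.42,0,0,0,0.12,-0.02,0.5,0,0,0,0.22,-0.03,0.56,0,0,0,0.32,-0.04,0.6,0,0,0,0.38,-0.05,0.6,0,0,0]
}}

```text
t: 38.43
ee_pos: [0.5276, -0.2548, 0.2401]
tool_rot: [-3.141, 0.01, 2.988]
ft_force: [-0.5, 0.6, 0.0]
finger_gap: 0.0
```

Call:
{"method": "apply_moves", "body": {
  "rows": [0,0,0,0,0,0,0,0,0,0,0,0,0,0,0,0,0,0,0,0,0,0,0,0,0,0,0,0,0,0,0,0,0,0,0,0,0,0,0,0,0,0,0,0,0,0,0,0,0,0,0,0,0,0,0,0,0,0,0,0]
}}

```text
t: 39.27
ee_pos: [0.5225, -0.2547, 0.2362]
tool_rot: [3.141, 0.0, 2.986]
ft_force: [-0.1, -0.7, 0.1]
finger_gap: -0.0002
```

```bash
python3 - <<'E'
from h import *
w=snap('wrist','w32.png');t=snap('top','t32.png');s=snap('scene','s32.png');o=get_obs(); print(o['ee_pos'],wj(o['ee_pos']))
cv2.imwrite('pics/s32z.png',cv2.resize(s['frame'][260:350,220:330],None,fx=6,fy=6,interpolation=cv2.INTER_CUBIC))
E
```

```text
[ 0.52261798 -0.25473647  0.23619512] [0.03079535 0.00449058 0.23619512]
```

View pics/w32.png

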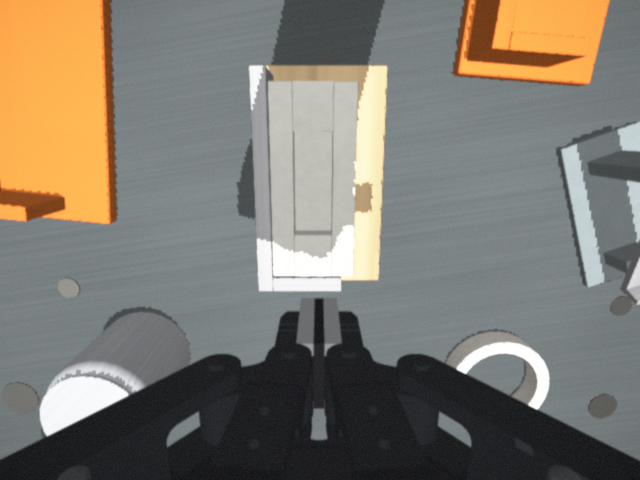

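View pics/s32z.png

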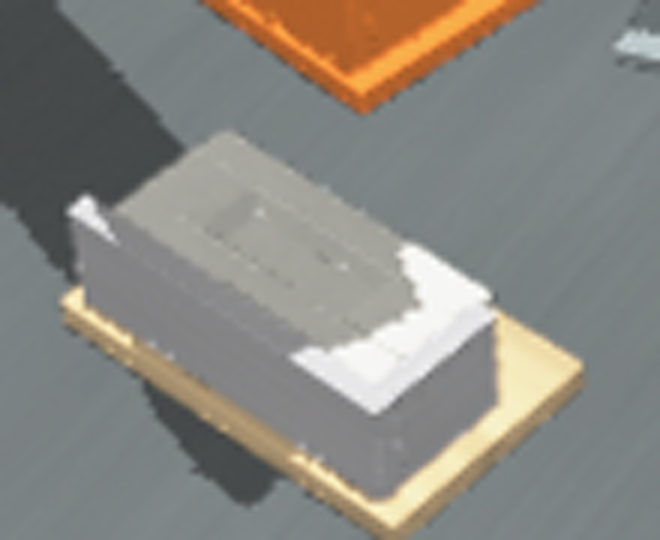

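```bash
python3 - <<'E'
from h import *
w=dict(np.load('pics/w32.npz'));f=w['frame']
g=cv2.resize(f[60:300,240:400],None,fx=5,fy=2.5,interpolation=cv2.INTER_CUBIC); g=cv2.convertScaleAbs(g,alpha=1.0); cv2.imwrite('pics/w32z.png',g)
q=quad(w,[[355,277],[274,277],[268,81],[356,81]],2) ; print(q.round(1).tolist())
print([proj(w,jw(x,y,.063)).round(1).tolist() for x,y in ((.075,.033),(.075,-.033),(-.075,-.033),(-.075,.033))])
print('rail in/out',[proj(w,jw(x,y,.067)).round(1).tolist() for x,y in ((-.075,-.033),(-.075,-.045),(.075,-.033),(.075,-.045),(.075,.02),(.087,.02))])
print('board +y',[proj(w,jw(x,.067,.015)).round(1).tolist() for x in(-.103,.087)])
print('base/plain right',[[proj(w,jw(x,.033,z)).round(1).tolist() for x in(-.075,.075)] for z in (.047,.031)])
E
```

```text
[[354.5, 276.6000061035156], [273.70001220703125, 276.0], [267.8999938964844, 80.9000015258789], [356.20001220703125, 80.9000015258789]]
[[352.3, 274.8], [272.5, 274.6], [266.6, 79.4], [357.6, 79.7]]
rail in/out [[265.9, 78.7], [249.2, 78.6], [271.9, 276.2], [257.2, 276.2], [336.8, 276.4], [336.5, 290.1]]
board +y [[394.6, 50.4], [383.7, 269.7]]
base/plain right [[[355.6, 82.3], [350.8, 268.5]], [[353.9, 84.7], [349.4, 262.8]]]
```

View pics/w32z.png

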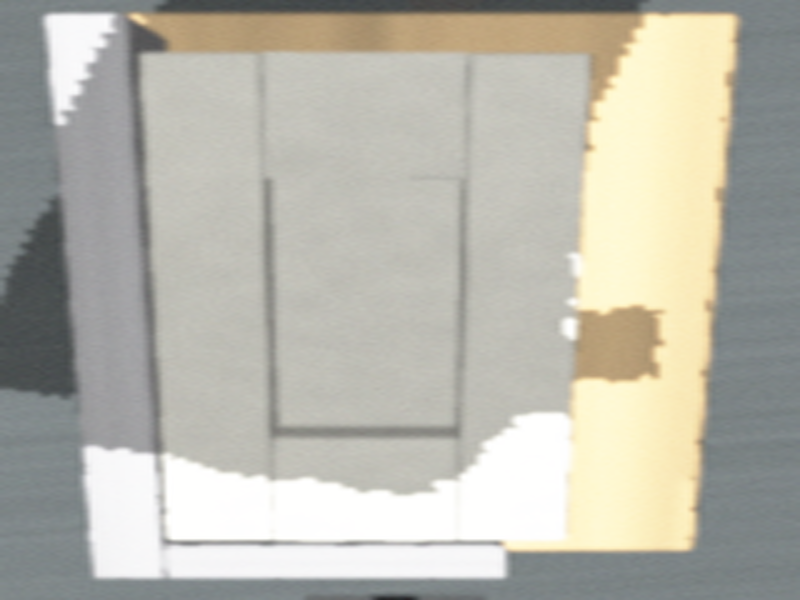

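```bash
python3 - <<'E'
from h import *
w=dict(np.load('pics/w31.npz'));f=w['frame']
g=cv2.resize(f[255:365,185:445],None,fx=3,fy=5,interpolation=cv2.INTER_CUBIC); cv2.imwrite('pics/w31z.png',g)
for z in (.063,.047,.031): print(z,[proj(w,jw(-.075,y,z)).round(1).tolist() for y in(-.033,.033)])
print(proj(w,jw(-.103,-.033,.067)),proj(w,jw(-.103,.067,.015)))
E
```

```text
0.063 [[226.4, 352.0], [401.5, 352.3]]
0.047 [[234.8, 332.1], [393.9, 332.4]]
0.031 [[241.8, 315.5], [387.6, 315.7]]
[219.14582093 286.18068133] [456.81929792 246.86896119]
```

View pics/w31z.png

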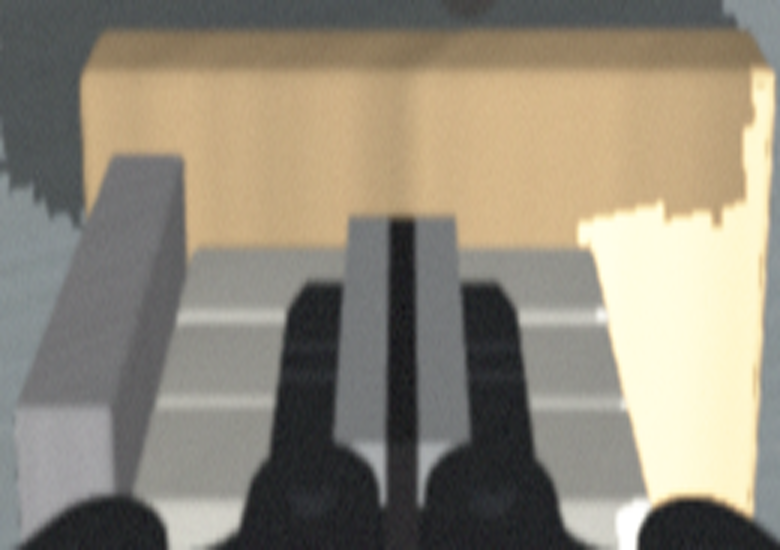

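```bash
python3 - <<'E'
from h import *
o=get_obs(); print(o['t'],o['ft_force'],np.abs(o['joint_vel']).max())
print(finish_job())
E
```

```text
39.4167 [-0.37756444  0.09985354 -0.89914987] 0.0016594588597559706
the job is handed in; nothing more can be done
None
```

The plain panel and then the windowed one were lifted off their stands and laid flat on the base panel. Each was pushed home against the long rail and then the end stop with shut fingers. I handed the job in at t = 39.4 s of the 72 s allowed, with the arm clear of everything; no verdict is reported.

**Forces:** The highest readings I saw were about 14 N when setting the panels down and 12 N when pushing them home. I read the force only at the end of each move, so brief peaks in between would not show.

**Last checks:**
- **Along the jig:** the three panel ends line up to about 0.3 mm in the last wrist view. The finger stopped at the same point for both pushed panels (x about -86 mm), which is where a panel at home should stop it.
- **Across the jig:** the side edges form one straight line, agreeing to about 0.6 mm.
- **Top panel:** it lies parallel to the rail, with no visible gap at the end stop.

**What disagreed:**
- **Rail pushes:** these stopped at different finger positions, 44 mm for the plain panel and 39 mm for the windowed one. I put that down to the finger's stepped shape; the edge view showed no 5 mm step between the panels.
- **Edge fit:** my automatic fit of the top panel's +y edge was thrown off by a shadow, so I judged that edge by eye.
- **Bystanders:** I did not measure the spray gun, tin, tape and sanding block again at the end. The arm never came close to them, and contact forces showed only when gripping, placing or pushing the panels.

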